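# Turn the rebated blank a quarter turn on the corner post and seat it on the fence

### The arm

A 6-joint arm with a two-finger parallel gripper is mounted at the origin on a cart in front of the work surface, level with it; the furniture and walls round the work are solid. World frame = base frame: x ahead of the robot, y to its left, z up, the work surface at z = 0. Lengths are in m, angles in rad, forces in N, time in s.
With the tool pointing down it reaches from about 0.375 to 0.9 m from the base axis. Payload 3.1 kg.
Tool frame: the origin (TCP) lies at the very end of the fingers, on their centre line; the grasp point (between the pads) lies 19 mm behind it; y points along the fingers, x is the direction in which the jaws open and shut, and the axes are right-handed (so a half turn about y gives the same grasp; the last joint's range is limited). The gripper opens to 87 mm and grips with 3 to 60 N. Pads are 19 mm wide; open, the fingers measure 117 mm over their backs; the gripper's body (75 mm by 190 mm) begins 51 mm behind the grasp point.
Start: joints at [-1.512, 0.527, 1.433, -0, 1.181, -0.178], TCP at [0.147, -0.608, 0.223] pointing down, gripper open.
Joint ranges: [-3.08, 3.08], [-0.75, 2.2], [0.22, 2.44], [-1.43, 4.57], [0, 2.65], [-2.85, 2.85]. Speed limits (rad/s): [2.79, 2.79, 3.14, 3.14, 3.14, 3.14].

### API

Orientations are given as a unit quaternion [w, x, y, z].
In Python, from workcell import bot gives the robot as it stands. The module is installed in compiled form; this text tells all that it offers.
- The arm moves only by the tool step_arm, never from a script. Its arguments are lists of equal length, an entry for each row: "grip": the closure in counts, from 0 (fully open) to 255 (shut); "translation": the shift along the tool's x, y, z in cm, a list of three; "turn": the turn about the tool's y in degrees. A call has 1 to 5 rows; each row shifts and turns the commanded pose from where the row before left it, along the tool's axes as they then stand; what a row does not reach is not made up. A row lasts 1/12 s, in which the tool goes at most 41.7 mm and 7.16 degrees, less where a joint would pass 70% of its speed; a pose out of reach is approached as far as the arm can. A call is refused whole if a number of a shift passes 4.17 or a number of a turn 7.16, either way. A call with a gripper value outside its range is refused whole. The fingers move at their own pace and stop on an object; "grip_force" is the grip in N (left out, the last holds). Time passes only in rows, so rows that do not move let the fingers close. It gives the time, the measured TCP pose, the force and the opening at its end, in the units of the state.
- bot.state(): the state, without advancing time (a new reading comes with each control period).
- bot.get_image(name): name is "scene" or "top" or "wrist"; returns a dict with "image" (400x640x3 uint8, red, green, blue), "z_map" (400x640 float32, m along the optical axis (not along the pixel's ray), 0 where there is no reading), "fx", "fy", "cx", "cy" (pixels), "k1" (the pictures are not rectified: a ray, as slopes to the right and down, at radius r is drawn at 1 + k1 r^2 times it, then the intrinsics apply), "view" (4x4, takes a point from world to camera coordinates); the wrist camera has in their place "tool_from_camera" (4x4, takes a point from camera to tool coordinates, whose origin is the TCP and whose axes are the tool frame's). Camera axes: x right, y down, z forward; pixel columns grow to the right and rows downward; lengths in m; the calibration is good to about 2 mm. A picture is of the moment at which its call begins: read the wrist's pose just before it.
- bot.close_job(): hands the job in, once; it reports no verdict.
The state is a dict: "clock": time; "joint_positions": joint angles; "joint_vel": joint speeds; "joint_efforts": joint torques, N m; "eef_pos": TCP position; "tcp_rot": TCP orientation; "ft_force": force on the tool from outside, world axes, zero at the start; "ft_torque": the same for the moment, N m; "finger_gap": opening from 0.0 (shut) to 1.0 (fully open).
Only numpy, scipy, OpenCV 4.12 (cv2) and the standard library are available. Lean on these libraries where they do the work, as an engineer would, in place of code of your own. Each camera call takes 0.05 s, during which the arm holds its last target.

### The job

The square wooden blank lies flat on the plywood board with its rebated edge to the left. Push it against the steel post so that the post turns it a quarter turn clockwise (seen from above), then slide it up so that its rebated edge sits flat and firmly pressed home against the fence at the back of the board, and leave it there. Keep it flat on the board, push gently, never hard, and leave the two loose offcuts beside the board alone.

Things in the scene. Friction and masses are not known exactly. Their poses are not given: they have to be found in the camera images.
- board: Plywood board, 340 (x) x 200 (y) x 12 mm, fixed on the bench. Origin at the centre of its underside, on the bench top; x points away from the robot to the fence, y left, z up. The blank slides on its top. Two tall desk lamps stand on the bench to its right, at about x 0.62, y -0.01 and x 0.56, y -0.35 m from the robot's base: come to the board along the bench's near edge.
- post: Fixed upright round steel post, 20 mm in diameter, 40 mm high, standing on the board. Origin on its axis at the board's top. From the board's centre it stands 20 mm towards the fence and 50 mm to the right. Never to be pressed with more than 25 N.
- fence: Fence across the board's back. Origin: underside centre of its fixed wooden bearer (30x190x30 mm, two wing nuts), on the board's top; axes as the board's. In front, a paler bar (20x180x28 mm), rigidly locked at a new setting each time: its front face lies 35 to 75 mm in front of the origin (-x). This is NOT in the readings: find it by feel. Press it squarely, 3.5 N for 0.3 s or more, never over 25 N.
- blank: Loose square wooden blank 96x96 mm, 36 mm high, 0.3 to 0.6 kg, too wide to grip: push it with shut fingertips (2 to 7 N slide it). Origin: centre of its underside. It starts on the robot's side of the post, axes roughly as the board's, +y (rebated) edge to the left, the post ahead of the right half of its far side. It ends with its +y edge on the bar and its +x side to the right.
- rebate (a point): Middle of the blank's rebated edge face: 48 mm from the blank's centre along its +y axis, 10 mm above its underside. The rebate is a step 18 mm wide and 16 mm deep along the top of that edge, where only the lower 20 mm remain; the other three sides are plain and upright.
- offcut_oak: Loose oak offcut 45 x 120 x 32 mm on the bench to the right of the board. Bystander. Origin at the centre of its underside.
- offcut_walnut: Loose walnut offcut 60 x 70 x 22 mm on the bench to the left of the board's near end. Bystander. Origin at the centre of its underside.

How it is judged:
On the way, in this order (a step that is already met when the one before it is completed fails the run):
1. the blank is part way through its clockwise quarter turn (25 to 65 degrees) while it bears on the post (angle between the x axis of blank and the x axis of board, either way round between 0.44 and 1.13 rad and contact force between blank and post above 0.5 N), for 0.1 s.
2. the blank's rebated edge is pressed squarely on the fence bar with at least 3.5 N (angle between the y axis of blank and the x axis of fence, either way round below 0.05 rad and contact force between blank and fence above 3.5 N), for 0.3 s.
At the end, for the whole second after the job is handed in: The blank lies flat and still on the board, its rebated edge towards the fence, square to the fence within 3 degrees, that edge 32 to 78 mm in front of the fence's origin (where the bar is), its centre within 45 mm of the fence's middle, after having been pressed on the bar with at least 3.5 N (angle between the y axis of blank and the x axis of fence, either way round below 0.05 rad and x of rebate in the frame of fence between -0.078 and -0.032 m and y of blank in the frame of fence between -0.045 and 0.045 m and z of blank in the frame of board below 0.015 m and angle between blank's own z axis and vertical below 0.05 rad and linear speed of blank below 0.01 m/s); the robot touches nothing.
It fails at once if the blank is pressed on the post with more than 25 N (contact force between blank and post above 25 N).
It fails at once if the blank is pressed on the fence with more than 25 N (contact force between blank and fence above 25 N).
It fails at once if the robot hits the post or fence with more than 25 N (contact force between any of the arm, the fingers and post above 25 N or contact force between any of the arm, the fingers and fence above 25 N).
It fails at once if the blank is lifted off the board or tipped (z of blank in the frame of board above 0.024 m or angle between blank's own z axis and vertical above 0.2 rad).
It fails at once if an offcut is moved (distance of any of offcut_oak, offcut_walnut from where it was at the start of the episode above 0.02 m).
It also fails if it takes over 67 s, if anything falls off the work surface, if the arm or the gripper's body presses on something with over 40 N, if the wrist force passes 120 N, or if a joint passes its speed limit or range.

## Working session

There is one attempt and no reset: what is moved stays moved. The work goes in short steps, Python scripts to look and compute and a tool call to move; the robot and the scene stay as the last step left them, time stands still between calls to the robot, and variables do not carry over. Pictures are saved under pics/ and viewed, and the job is handed in when it is done.

Besides the shell and the picture viewer there is one more tool, called after "Request:" as name(argument=value, ...) on one line, values as JSON. step_arm: Moves the arm, as the interface text tells. Its arguments: {"type":"object","properties":{"grip":{"type":"array","items":{"type":"number"}},"translation":{"type":"array","items":{"type":"array","items":{"type":"number"}}},"turn":{"type":"array","items":{"type":"number"}},"grip_force":{"type":"number"}},"required":["grip","translation","turn"]}

```bash
mkdir -p pics; cat > h.py <<'E'
from workcell import bot
import numpy as np, cv2
def grab(n,tag):
    s=bot.state(); d=bot.get_image(n)
    cv2.imwrite(f'pics/{tag}.png',cv2.cvtColor(d['image'],cv2.COLOR_RGB2BGR))
    np.savez(f'pics/{tag}.npz',**{k:v for k,v in d.items()})
    return s,d
E
python3 - <<'E'
from h import *
s=bot.state(); print(s)
for n in('top','scene'):
    s,d=grab(n,n+'0')
    print({k:v for k,v in d.items() if k not in('image','z_map')})
E
```

```text
{'clock': 0.0, 'joint_positions': array([-1.51248345e+00,  5.28465218e-01,  1.43386883e+00,  2.08909694e-06,
        1.18141564e+00, -1.78496373e-01]), 'joint_vel': array([-0.0009662 ,  0.00094249,  0.00079115,  0.00019019,  0.00094254,
       -0.00029666]), 'joint_efforts': array([ 1.93703556e-03, -4.40037668e+01, -1.76590508e+01,  6.35377318e-02,
        5.83585293e-02, -1.62466481e-04]), 'eef_pos': array([ 0.14661505, -0.60681817,  0.22158288]), 'tcp_rot': array([ 0.55613388, -0.55499163,  0.43794046, -0.43692968]), 'ft_force': array([ 0.61582238, -0.03927207, -0.47398598]), 'ft_torque': array([-0.00298195, -0.00542786,  0.02248244]), 'finger_gap': 0.9958826124961009}
{'fx': 512.8721933182061, 'fy': 512.8721933182061, 'cx': 316.0487525585497, 'cy': 195.24849134037547, 'k1': -0.08122074374402524, 'view': array([[-0.02475125, -0.99965835,  0.00840035,  0.34003639],
       [-0.99323023,  0.02363638, -0.11373227,  0.51856656],
       [ 0.11349486, -0.0111585 , -0.99347592,  0.90747589],
       [ 0.        ,  0.        ,  0.        ,  1.        ]])}
{'fx': 509.2627231903623, 'fy': 509.2627231903623, 'cx': 324.06593930894286, 'cy': 205.09141390931353, 'k1': -0.028756582442867, 'view': array([[-0.49698972, -0.86775459,  0.00178829,  0.54971498],
       [-0.62251971,  0.35509894, -0.69740515,  0.23432984],
       [ 0.6045415 , -0.34771644, -0.71667486,  0.94522778],
       [ 0.        ,  0.        ,  0.        ,  1.        ]])}
```

View pics/top0.png

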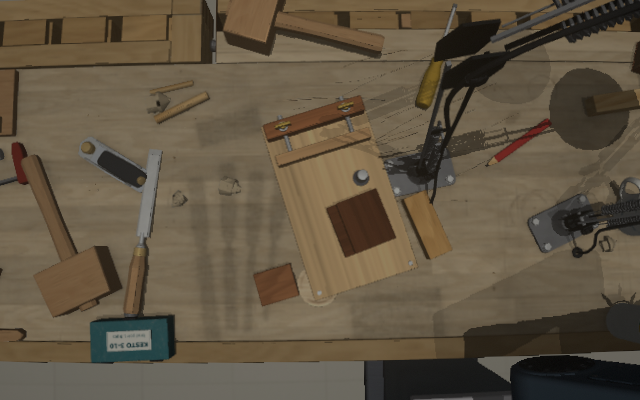

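View pics/scene0.png

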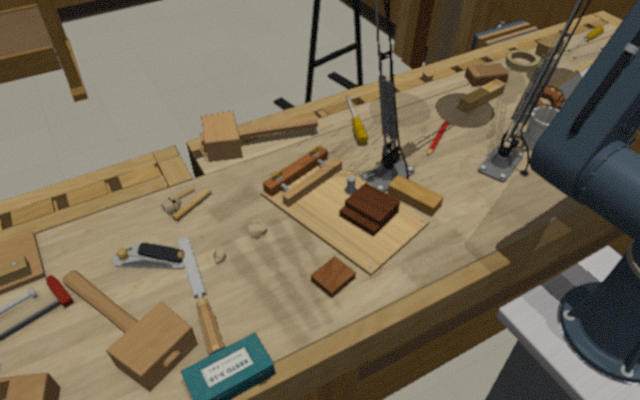

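The top view shows the board turned. The bearer is near (315,118), the pale bar (322,148), the post (361,177), and the dark blank (361,223) with its rebate on the left. The walnut offcut is at (276,284) and the oak one at (428,225). Next I'll measure them.

```bash
cat >> h.py <<'E'
def ray(d,u,v):
    p=np.array([[[(u),(v)]]],float)
    K=np.array([[d['fx'],0,d['cx']],[0,d['fy'],d['cy']],[0,0,1.]])
    q=cv2.undistortPoints(p,K,np.array([float(d['k1']),0,0,0]))[0,0]
    R=d['view'][:3,:3];t=d['view'][:3,3]
    return -R.T@t, R.T@np.array([q[0],q[1],1.])
def onplane(d,u,v,z):
    o,r=ray(d,u,v); return o+r*(z-o[2])/r[2]
def proj(d,P):
    P=np.atleast_2d(P); c=P@d['view'][:3,:3].T+d['view'][:3,3]
    x=c[:,:2]/c[:,2:]; r2=(x**2).sum(1,keepdims=True)
    x=x*(1+d['k1']*r2); return x*[d['fx'],d['fy']]+[d['cx'],d['cy']]
def load(t): return dict(np.load(f'pics/{t}.npz'))
def zw(d,u,v):
    o,r=ray(d,u,v); return o+r*float(d['z_map'][int(v),int(u)])
E
python3 - <<'E'
from h import *
d=load('top0'); im=cv2.cvtColor(d['image'],cv2.COLOR_RGB2BGR)
c=im[85:310,240:470]; cv2.imwrite('pics/top0c.png',cv2.resize(c,None,fx=2.6,fy=2.6,interpolation=cv2.INTER_CUBIC))
for n,u,v in [('bench',200,230),('board',310,220),('board',400,260),('blank',370,220),('reb',340,232),('walnut',276,284),('oak',428,225),('bar',322,148),('bearer',310,118),('post',361,175)]:
    print(n,zw(d,u,v).round(4))
E
```

```text
bench [0.4696 0.5454 0.001 ]
board [0.4827 0.3395 0.0135]
board [0.4051 0.1761 0.0137]
blank [0.4778 0.2327 0.0479]
reb [0.4585 0.2858 0.0319]
walnut [0.3679 0.4035 0.022 ]
oak [0.467  0.1257 0.0326]
bar [0.6119 0.3145 0.039 ]
bearer [0.6682 0.3351 0.0405]
post [0.5583 0.2465 0.0534]
```

View pics/top0c.png

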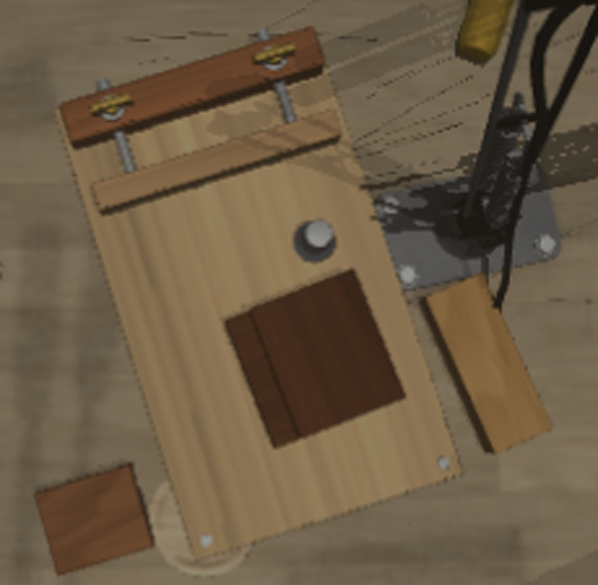

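```bash
python3 - <<'E'
from h import *
d=load('top0')
f=lambda u,v,z: onplane(d,240+(u+.5)/2.6-.5,85+(v+.5)/2.6-.5,z)
P={}
for n,u,v,z in [('bNL',197,557,.012),('bNR',463,472,.012),('bL1',80,160,.012),('bR1',352,160,.012),
 ('kFR',353,270,.048),('kNR',405,398,.048),('kSF',248,312,.048),('kSN',299,437,.048),('kLF',226,320,.032),('kLN',275,447,.032),
 ('post',319,233,.052),('barL',104,212,.040),('barR',341,138,.040),('barBL',93,187,.040),('barBR',334,111,.040),('bearFL',74,146,.042),('bearFR',327,71,.042),('bearBL',60,105,.042),('bearBR',316,27,.042),
 ('oak1',427,298,.032),('oak2',484,276,.032),('oak3',551,430,.032),('oak4',496,453,.032),('w1',36,494,.022),('w2',131,464,.022),('w3',153,545,.022),('w4',58,573,.022),('lampbase',380,195,.01),('lb2',410,290,.01)]:
    P[n]=f(u,v,z); print(n,P[n].round(4))
a=lambda p,q:np.degrees(np.arctan2(*(P[q]-P[p])[[1,0]]))
L=lambda p,q:np.linalg.norm(P[q]-P[p])
print('board ang',a('bNL','bL1'),a('bNR','bR1'),a('bNR','bNL')-90,L('bNR','bNL'))
print('blank',a('kNR','kFR'),a('kSN','kSF'),a('kLN','kLF'),a('kNR','kSN')-90,L('kNR','kFR'),L('kNR','kSN'))
print('bar',a('barR','barL')-90,a('bearFR','bearFL')-90,L('bearFR','bearFL'),L('bearFL','bearBL'),L('barR','barL'))
E
```

```text
bNL [0.3387 0.3329 0.012 ]
bNR [0.3927 0.1434 0.012 ]
bL1 [0.6232 0.4105 0.012 ]
bR1 [0.6187 0.2138 0.012 ]
kFR [0.534  0.2208 0.048 ]
kNR [0.4451 0.1885 0.048 ]
kSF [0.5067 0.2941 0.048 ]
kSN [0.4205 0.2619 0.048 ]
kLF [0.5029 0.3088 0.032 ]
kLN [0.4141 0.2773 0.032 ]
post [0.5597 0.2438 0.052 ]
barL [0.5798 0.3921 0.04  ]
barR [0.6288 0.2246 0.04  ]
barBL [0.5977 0.3995 0.04  ]
barBR [0.6483 0.2288 0.04  ]
bearFL [0.6268 0.4122 0.042 ]
bearFR [0.6769 0.2329 0.042 ]
bearBL [0.6565 0.4217 0.042 ]
bearBR [0.7092 0.2395 0.042 ]
oak1 [0.515  0.1675 0.032 ]
oak2 [0.5296 0.1265 0.032 ]
oak3 [0.4205 0.0844 0.032 ]
oak4 [0.4057 0.1239 0.032 ]
w1 [0.3855 0.4439 0.022 ]
w2 [0.4047 0.3774 0.022 ]
w3 [0.3485 0.3633 0.022 ]
w4 [0.3309 0.4294 0.022 ]
lampbase [0.5929 0.1943 0.01  ]
lb2 [0.5233 0.1755 0.01  ]
board ang 15.242207197814425 17.302641583800703 15.918138661552106 0.19706766786783325
blank 19.99441259389728 20.51537168693855 19.508480063637382 18.50554556850487 0.09457562405718511 0.07735222594766694
bar 16.292185477664262 15.599233187921158 0.1861897577854099 0.031164171601061122 0.1744499997009751
```

```bash
python3 - <<'E'
from h import *
from scipy.spatial.transform import Rotation as Ro
d=load('top0'); e=load('scene0')
s=bot.state(); q=s['tcp_rot']; print(Ro.from_quat([q[1],q[2],q[3],q[0]]).as_matrix().round(3))
def cloud(d):
    v,u=np.mgrid[0:400,0:640]; K=np.array([[d['fx'],0,d['cx']],[0,d['fy'],d['cy']],[0,0,1.]])
    p=cv2.undistortPoints(np.stack([u,v],-1).reshape(-1,1,2).astype(float),K,np.array([float(d['k1']),0,0,0]))[:,0]
    z=d['z_map'].reshape(-1); ok=z>0
    c=np.c_[p*z[:,None],z][ok]; R=d['view'][:3,:3];t=d['view'][:3,3]
    return (c-t)@R
A=np.vstack([cloud(d),cloud(e)])
# occupancy map of points in z band over region
for lo,hi in [(.06,.25),(.25,.7)]:
    m=(A[:,2]>lo)&(A[:,2]<hi)&(A[:,0]>.1)&(A[:,0]<.8)&(A[:,1]>-.75)&(A[:,1]<.5)
    B=A[m]; H,_,_=np.histogram2d(B[:,0],B[:,1],bins=[np.arange(.1,.85,.05),np.arange(-.75,.55,.05)])
    print(lo,hi)
    print('      '+' '.join('%4d'%round(100*y) for y in np.arange(.475,-.75,-.05)))
    for i in range(H.shape[0])[::-1]: print('%.2f '%(.125+.05*i),' '.join('%4d'%h for h in H[i][::-1]))
E
```

```text
[[ 0.235 -0.     0.972]
 [-0.972  0.002  0.235]
 [-0.002 -1.     0.   ]]
0.06 0.25
        48   42   38   32   28   23   18   13    8    3   -2   -7  -12  -17  -22  -27  -32  -37  -42  -47  -52  -57  -62  -67  -72
0.78     0    0    0    0    0    0    0    0    0    0    0    0    0    0    0    0    0    0    0    0    0    0    0    0    0
0.73     0    0    0    0    0    0    0    0    0    0    0    0    0    0    0    0    0    0    0    0    0    0    0    0    0
0.68     0    0    6    0    6    0    0    0    0    0    0    0    0    0    0    0    0    0    0    0    0    0    0    0    0
0.62     0    0    1    0    0    0    0    0    0    0    0    0    0    0    0    0    0    0    0    0    0    0    0    0    0
0.57     0    0    0    0    0    0  687  624    0    0    0    0    0    0    0    0    0    0    0    0    0    0    0    0    0
0.53     0    0    0    0    0    0   23  333    0    0    0    0    0    0   63  148   63    0    0    0    0    0    0    0    0
0.48     0    0    0    0    0    0    0    0    0    0    0    0  386 1684  307   58   99    0    0
[... 2221 characters left out ...]
    0    0    0    0    0    0    0    0    0
0.33     0    0    0    0    0    0    0    0    0    0    0    0    0    0    0    0    0    0    0    0    0    0    0    0    0
0.28     0    0    0    0    0    0    0    0  830 2462 1777  217    0    0    0    0    0    0    0    0    0    0    0    0    0
0.23     0    0    0    0    0    0    0    0 2091 2420 1552   20    0    0    0    0    0    0    0    0    0    0    0    0    0
0.17     0    0    0    0    0    0    0    0 1330 1885 1027  129    0    0    0    0    0    0    0    0    0    0    0    0    0
0.12     0    0    0    0    0    0    0    0 1086  971   68    0    0    0    0    0    0    0    0    0    0    0    0    0    0
```

```bash
python3 - <<'E'
from h import *
d=load('top0'); e=load('scene0')
for n,P in [('origin',[0,0,0]),('tcp',[.147,-.607,.222]),('post',[.5597,.2438,.052]),('lamp1',[.62,-.01,0]),('lamp2',[.56,-.35,0]),('kNR',[.4451,.1885,.048])]:
    print(n,proj(d,P).round(),proj(e,P).round())
for u,v in [(610,310),(600,150),(575,300)]: print(zw(e,u,v).round(3))
for u,v in [(580,385),(520,375),(430,170),(560,225)]: print(zw(d,u,v).round(3))
s,w=grab('wrist','w0'); print({k:v for k,v in w.items() if k not in('image','z_map')})
E
```

```text
origin [[501. 477.]] [[617. 330.]]
tcp [[888. 397.]] [[783. 101.]]
post [[362. 174.]] [[350. 177.]]
lamp1 [[490. 145.]] [[420. 145.]]
lamp2 [[658. 172.]] [[531. 119.]]
kNR [[395. 238.]] [[399. 201.]]
[0.014 0.063 0.098]
[0.169 0.032 0.327]
[0.083 0.025 0.01 ]
[0.259 0.031 0.365]
[0.257 0.073 0.292]
[0.551 0.142 0.136]
[ 0.461 -0.127  0.022]
{'fx': 333.51389214966343, 'fy': 333.51389214966343, 'cx': 325.82992671047583, 'cy': 203.171123312893, 'k1': -0.04585543014458602, 'tool_from_camera': array([[ 9.99999897e-01,  4.30398307e-04, -1.41105477e-04,
        -2.57924898e-04],
       [ 2.52197917e-04, -2.70321099e-01,  9.62770191e-01,
        -1.62212442e-01],
       [ 3.76230872e-04, -9.62770127e-01, -2.70321180e-01,
         7.33190120e-02],
       [ 0.00000000e+00,  0.00000000e+00,  0.00000000e+00,
         1.00000000e+00]])}
```

View pics/w0.png

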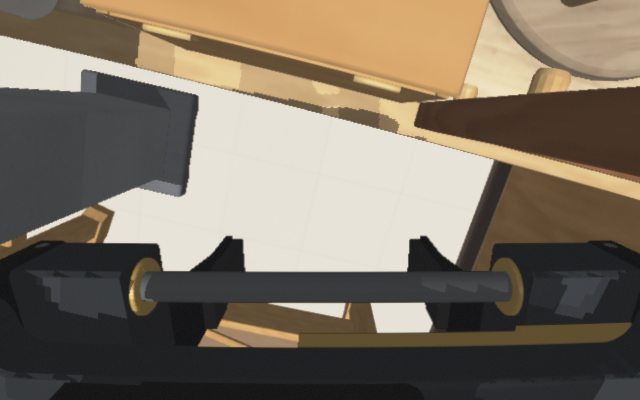

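```bash
cat >> h.py <<'E'
def cloud(d):
    v,u=np.mgrid[0:400,0:640]; K=np.array([[d['fx'],0,d['cx']],[0,d['fy'],d['cy']],[0,0,1.]])
    p=cv2.undistortPoints(np.stack([u,v],-1).reshape(-1,1,2).astype(float),K,np.array([float(d['k1']),0,0,0]))[:,0]
    z=d['z_map'].reshape(-1); ok=z>0
    c=np.c_[p*z[:,None],z][ok]; R=d['view'][:3,:3];t=d['view'][:3,3]
    return (c-t)@R
E
python3 - <<'E'
from h import *
A=np.vstack([cloud(load('top0')),cloud(load('scene0'))])
for lo in np.arange(.02,.75,.06):
  for nm,y0,y1,x0 in [('lamp1',.0,.32,.42),('lamp2',-.45,0,.38),('edge',-.75,.0,.15)]:
    x1={'edge':.4}.get(nm,.66)
    if nm=='lamp1' and lo<.06: continue
    B=A[(A[:,2]>lo)&(A[:,2]<lo+.06)&(A[:,0]>x0)&(A[:,0]<x1)&(A[:,1]>y0)&(A[:,1]<y1)]
    if nm=='edge': B=B[np.hypot(B[:,0],B[:,1])>.3]
    if len(B)>5: print(nm,'z%.2f'%lo,len(B),'x',np.percentile(B[:,0],[1,99]).round(3),'y',np.percentile(B[:,1],[1,99]).round(3))
E
```

```text
lamp2 z0.02 2112 x [0.409 0.572] y [-0.42  -0.124]
edge z0.02 836 x [0.248 0.325] y [-0.432 -0.214]
lamp1 z0.08 447 x [0.526 0.582] y [0.116 0.157]
lamp2 z0.08 1045 x [0.426 0.526] y [-0.322 -0.126]
edge z0.08 224 x [0.254 0.322] y [-0.431 -0.214]
lamp1 z0.14 498 x [0.547 0.584] y [0.133 0.167]
lamp2 z0.14 1056 x [0.448 0.488] y [-0.199 -0.152]
edge z0.14 46 x [0.264 0.272] y [-0.311 -0.291]
lamp1 z0.20 597 x [0.549 0.586] y [0.143 0.177]
lamp2 z0.20 474 x [0.454 0.49 ] y [-0.224 -0.175]
lamp1 z0.26 543 x [0.549 0.588] y [0.149 0.187]
lamp2 z0.26 316 x [0.457 0.49 ] y [-0.244 -0.196]
lamp1 z0.32 496 x [0.55  0.581] y [0.156 0.197]
lamp2 z0.32 267 x [0.46  0.489] y [-0.268 -0.216]
lamp1 z0.38 425 x [0.55  0.573] y [0.165 0.206]
lamp2 z0.38 51 x [0.46  0.489] y [-0.271 -0.237]
lamp1 z0.44 343 x [0.548 0.573] y [0.174 0.216]
lamp1 z0.50 405 x [0.547 0.584] y [0.196 0.233]
lamp1 z0.56 3816 x [0.547 0.588] y [0.153 0.236]
lamp1 z0.62 2853 x [0.554 0.591] y [0.122 0.195]
```

Request:
step_arm(grip=[255, 255, 255, 255, 255], translation=[[-2.5, -2.0, 1.0], [-3.3, -1.6, 1.5], [-3.3, -1.6, 1.5], [-3.3, -1.6, 1.5], [-3.3, -1.2, 1.5]], turn=[0, 0, 0, 0, 0], grip_force=20)

```text
clock: 0.57
eef_pos: [0.178, -0.437, 0.3032]
tcp_rot: [-0.555, 0.555, -0.437, 0.438]
ft_force: [0.7, -0.4, 0.6]
finger_gap: 0.704
```

Request:
step_arm(grip=[255, 255, 255, 255, 255], translation=[[-2.75, 0, 2.1], [-2.75, 0, 2.1], [-2.75, 0, 2.1], [-2.75, 0, 2.1], [-2.55, 0, 3.2]], turn=[0, 0, 0, 0, 0])

```text
clock: 0.98
eef_pos: [0.2581, -0.2777, 0.3024]
tcp_rot: [-0.555, 0.555, -0.438, 0.438]
ft_force: [1.5, 0.8, 0.4]
finger_gap: 0.323
```

Request:
step_arm(grip=[255, 255, 255, 255, 255], translation=[[-2.55, 0, 3.2], [-2.55, 0, 3.2], [-2.55, 0, 3.2], [-3.3, 0, 2.0], [-3.3, 0, 2.0]], turn=[0, 0, 0, 0, 0])

```text
clock: 1.4
eef_pos: [0.3583, -0.1074, 0.3026]
tcp_rot: [0.556, -0.556, 0.437, -0.438]
ft_force: [1.1, 0.3, 0.0]
finger_gap: 0.022
```

Request:
step_arm(grip=[255, 255, 255, 255, 255], translation=[[-3.3, 0, 1.7], [-3.3, 0, 1.7], [-3.3, 0, 1.7], [0, 0, 0], [0, 0, 0]], turn=[0, 0, 0, -7.1, -7.1])

```text
clock: 1.82
eef_pos: [0.3837, 0.0017, 0.3024]
tcp_rot: [0.608, -0.608, 0.362, -0.362]
ft_force: [0.4, 0.2, 0.2]
finger_gap: 0.004
```

Request:
step_arm(grip=[255, 255, 255, 255, 255], translation=[[0, 0, 0], [0, 0, 0], [0, 0, 0], [0, 0, 0], [0, 0, 0]], turn=[-7.1, -7.1, -7.1, -7.1, -7.1])

```text
clock: 2.23
eef_pos: [0.3837, -0.0008, 0.3024]
tcp_rot: [0.688, -0.688, 0.161, -0.161]
ft_force: [0.1, 0.9, -0.2]
finger_gap: 0.004
```

Request:
step_arm(grip=[255, 255, 255, 255, 255], translation=[[0, 0, 0], [0, 0, 0], [0, 0, 0], [0, 0, 0], [0, 0, 0]], turn=[-7.1, -7.1, -7.1, -7.1, -7.1])

```text
clock: 2.65
eef_pos: [0.3837, -0.0008, 0.3024]
tcp_rot: [0.705, -0.705, -0.056, 0.056]
ft_force: [0.3, 1.3, -0.0]
finger_gap: 0.006
```

```bash
python3 - <<'E'
from h import *
from scipy.spatial.transform import Rotation as Ro
s=bot.state(); q=s['tcp_rot']; R=Ro.from_quat([q[1],q[2],q[3],q[0]]).as_matrix(); print(s['clock'],s['eef_pos'],R.round(3),s['joint_positions'].round(2)); print(np.degrees(np.arctan2(R[1,0],R[0,0])))
E
```

```text
2.65 [ 0.38366217 -0.00081005  0.30238996] [[ 0.987 -0.    -0.158]
 [ 0.158  0.     0.987]
 [-0.    -1.     0.   ]] [-0.3   0.08  1.87  0.    1.19 -0.45]
9.119541657569869
```

Request:
step_arm(grip=[255, 255, 255, 255, 255], translation=[[0, 0, 0], [1.0, 0, 3.4], [1.0, 0, 3.4], [1.0, 0, 3.4], [1.0, 0, 3.4]], turn=[-6.7, 0, 0, 0, 0])

```text
clock: 3.07
eef_pos: [0.3859, 0.142, 0.3025]
tcp_rot: [-0.701, 0.701, 0.095, -0.095]
ft_force: [-0.0, 0.8, -0.2]
finger_gap: 0.006
```

Request:
step_arm(grip=[255, 255, 255, 255, 255], translation=[[1.0, 0, 3.4], [1.0, 0, 3.4], [1.0, 0, 3.4], [0, 3.5, 0], [0, 3.5, 0]], turn=[0, 0, 0, 0, 0])

```text
clock: 3.48
eef_pos: [0.3895, 0.25, 0.2334]
tcp_rot: [0.701, -0.7, -0.099, 0.094]
ft_force: [0.1, 0.0, -0.0]
finger_gap: 0.008
```

Request:
step_arm(grip=[255, 255, 255, 255, 255], translation=[[0, 3.5, 0], [0, 3.5, 0], [0, 3.5, 0], [0, 3.5, 0], [0, 0, 0]], turn=[0, 0, 0, 0, 0])

```text
clock: 3.9
eef_pos: [0.3835, 0.2455, 0.0867]
tcp_rot: [-0.7, 0.702, 0.09, -0.1]
ft_force: [-1.1, -1.1, -0.4]
finger_gap: 0.005
```

```bash
cat >> h.py <<'E'
from scipy.spatial.transform import Rotation as Ro
th=np.radians(15.8); EX=np.array([np.cos(th),np.sin(th)]); EY=np.array([-EX[1],EX[0]]); C=np.array([.5275,.286])
def tob(p): p=np.asarray(p)[:2]-C; return np.array([p@EX,p@EY])
def show():
    s=bot.state(); q=s['tcp_rot']; R=Ro.from_quat([q[1],q[2],q[3],q[0]]).as_matrix()
    print('t',round(s['clock'],2),'tcp',s['eef_pos'].round(4),'board',tob(s['eef_pos']).round(4),'az',round(np.degrees(np.arctan2(R[1,0],R[0,0])),1),'F',s['ft_force'].round(1),'Fb',(s['ft_force'][:2]@EX).round(1),(s['ft_force'][:2]@EY).round(1))
E
python3 - <<'E'
from h import *
show(); grab('top','top1'); grab('wrist','w1'); grab('scene','sc1')
d=load('top1'); im=cv2.cvtColor(d['image'],cv2.COLOR_RGB2BGR)[85:310,240:470]
w=cv2.imread('pics/w1.png'); 
cv2.imwrite('pics/c1.png',np.hstack([cv2.resize(im,None,fx=1.7,fy=1.7),cv2.resize(w,(400,382))]))
E
```

```text
t 3.9 tcp [0.3835 0.2455 0.0867] board [-0.1496  0.0002] az 15.5 F [-1.1 -1.1 -0.4] Fb -1.3 -0.8
```

View pics/c1.png

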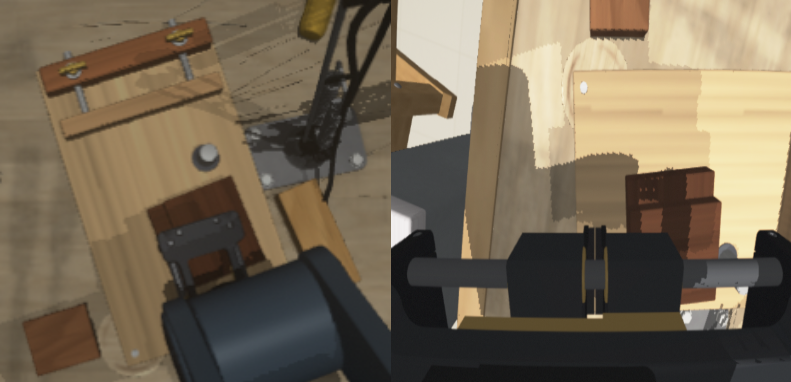

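Request:
step_arm(grip=[255, 255, 255, 255, 255], translation=[[0, 3.0, 0], [0, 2.2, 0], [0, 0.7, 0], [0, 0, 0], [0, 0, 0]], turn=[0, 0, 0, 0, 0])

```text
clock: 4.47
eef_pos: [0.3892, 0.2476, 0.0353]
tcp_rot: [0.701, -0.7, -0.096, 0.094]
ft_force: [0.3, 0.6, 0.4]
finger_gap: 0.001
```

```bash
python3 - <<'E'
from h import *
show(); grab('wrist','w2')
E
```

```text
t 4.47 tcp [0.3892 0.2476 0.0353] board [-0.1435  0.0007] az 15.5 F [0.3 0.6 0.4] Fb 0.4 0.5
```

View pics/w2.png

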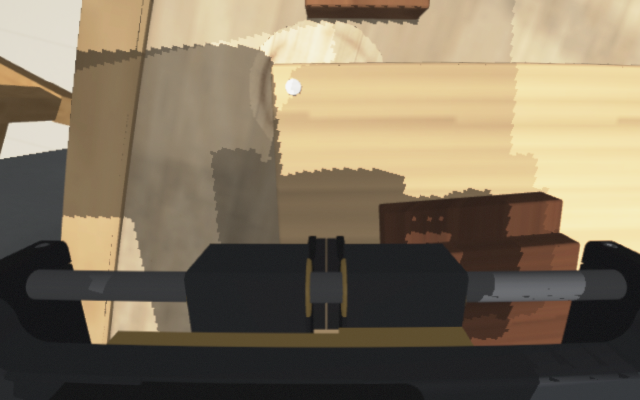

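Request:
step_arm(grip=[255, 255, 255, 255, 255], translation=[[0, 0.9, 0], [0.4, 0, 0], [0.4, 0, 0], [0.3, 0, 0], [0.3, 0, 0]], turn=[0, 0, 0, 0, 0])

```text
clock: 4.93
eef_pos: [0.4023, 0.2511, 0.0248]
tcp_rot: [0.701, -0.701, -0.095, 0.095]
ft_force: [0.4, -0.9, -0.0]
finger_gap: 0.006
```

Request:
step_arm(grip=[255, 255, 255, 255, 255], translation=[[0.3, 0, 0], [0.3, 0, 0], [0.3, 0, 0], [0.3, 0, 0], [0.3, 0, 0]], turn=[0, 0, 0, 0, 0])

```text
clock: 5.35
eef_pos: [0.4133, 0.2543, 0.0243]
tcp_rot: [-0.7, 0.701, 0.093, -0.097]
ft_force: [-5.3, -0.3, 3.5]
finger_gap: 0.006
```

```bash
cat >> h.py <<'E'
def shot(tag):
    show(); grab('top','t'+tag); grab('wrist','w'+tag)
    d=load('t'+tag); im=cv2.cvtColor(d['image'],cv2.COLOR_RGB2BGR)[85:310,240:470]
    w=cv2.imread(f'pics/w{tag}.png')
    cv2.imwrite(f'pics/c{tag}.png',np.hstack([cv2.resize(im,None,fx=1.7,fy=1.7),cv2.resize(w,(400,382))]))
E
python3 - <<'E'
from h import *
shot('3')
E
```

```text
t 5.35 tcp [0.4133 0.2543 0.0243] board [-0.1185  0.0006] az 15.5 F [-5.3 -0.3  3.5] Fb -5.2 1.1
```

View pics/c3.png

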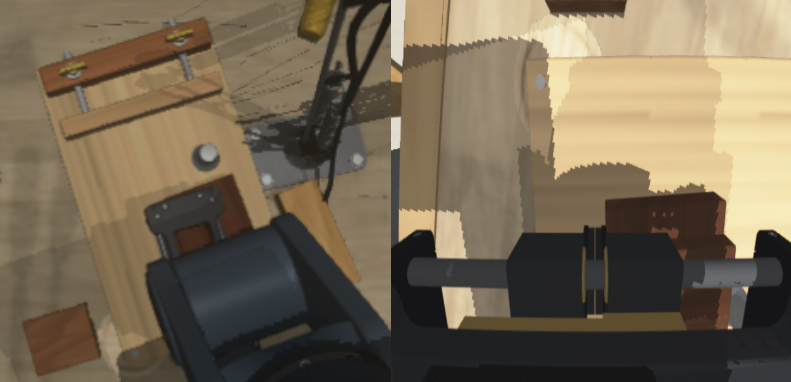

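Request:
step_arm(grip=[255, 255, 255, 255, 255], translation=[[0.3, 0, 0], [0.3, 0, 0], [0.3, 0, 0], [0.3, 0, 0], [0.3, 0, 0]], turn=[0, 0, 0, 0, 0])

```text
clock: 5.87
eef_pos: [0.4315, 0.2591, 0.0245]
tcp_rot: [0.701, -0.701, -0.096, 0.095]
ft_force: [-1.6, 0.2, -2.1]
finger_gap: 0.007
```

Request:
step_arm(grip=[255, 255, 255, 255, 255], translation=[[0.3, 0, 0], [0.3, 0, 0], [0.3, 0, 0], [0.3, 0, 0], [0.3, 0, 0]], turn=[0, 0, 0, 0, 0])

```text
clock: 6.28
eef_pos: [0.4365, 0.2606, 0.0242]
tcp_rot: [-0.7, 0.702, 0.089, -0.102]
ft_force: [-17.7, -3.5, 14.4]
finger_gap: 0.003
```

```bash
python3 - <<'E'
from h import *
shot('4')
E
```

```text
t 6.28 tcp [0.4365 0.2606 0.0242] board [-0.0945  0.0003] az 15.5 F [-17.7  -3.5  14.4] Fb -18.0 1.4
```

View pics/c4.png

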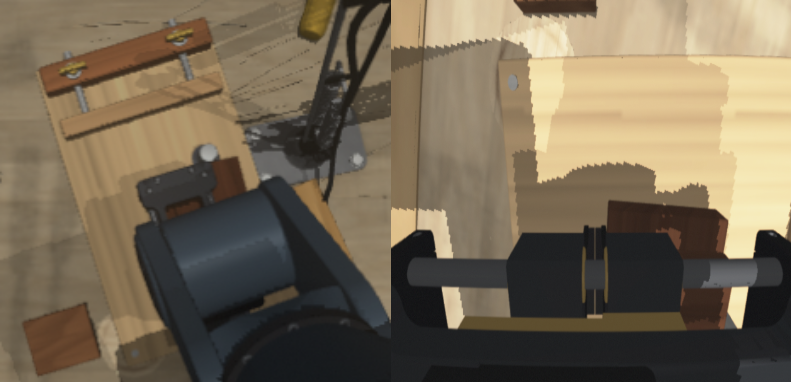

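Request:
step_arm(grip=[255, 255, 255, 255], translation=[[-0.5, 0, 0], [0, -0.3, 0], [0, 0, 0], [0, 0, 0]], turn=[0, 0, 0, 0])

```text
clock: 6.72
eef_pos: [0.4371, 0.2611, 0.0271]
tcp_rot: [-0.701, 0.701, 0.093, -0.097]
ft_force: [-6.8, -0.0, -1.6]
finger_gap: 0.004
```

```bash
python3 - <<'E'
from h import *
show(); s=bot.state(); print(s['ft_torque'].round(2), s['joint_positions'].round(3))
for i in '3','4': print(i)
d=load('t4')
A=cloud(d); 
# blank top points: z ~.048, within board region
B=np.array([[*tob(p),p[2]] for p in A[(abs(A[:,2]-.048)<.003)&(A[:,0]>.4)&(A[:,0]<.6)&(A[:,1]>.15)&(A[:,1]<.36)]])
print(len(B),B.min(0),B.max(0))
grab('scene','s5')
E
```

```text
t 6.72 tcp [0.4371 0.2611 0.0271] board [-0.0938  0.0006] az 15.4 F [-6.8 -0.  -1.6] Fb -6.5 1.8
[ 0.1   1.05 -0.07] [3.18e-01 7.03e-01 1.86e+00 1.00e-03 5.85e-01 4.80e-02]
3
4
476 [-0.03434893 -0.07635856  0.04504916] [0.02777908 0.00158117 0.05097531]
```

View pics/s5.png

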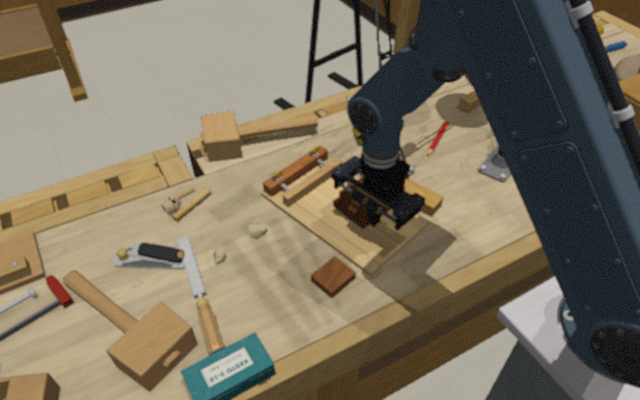

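Request:
step_arm(grip=[255, 255, 255, 255, 255], translation=[[-1.2, 0, 0], [0, 0, 1.4], [0, 0.3, 0], [0.6, 0, 0], [0.4, 0, 0]], turn=[0, 0, 0, 0, 0])

```text
clock: 7.18
eef_pos: [0.4345, 0.2745, 0.0245]
tcp_rot: [0.701, -0.701, -0.094, 0.096]
ft_force: [-6.9, 0.3, 1.3]
finger_gap: 0.004
```

Request:
step_arm(grip=[255, 255, 255, 255, 255], translation=[[0.2, 0, 0], [0.2, 0, 0], [0.2, 0, 0], [0.2, 0, 0], [0, 0, 0]], turn=[0, 0, 0, 0, 0])

```text
clock: 7.6
eef_pos: [0.4344, 0.2745, 0.0241]
tcp_rot: [-0.7, 0.702, 0.089, -0.101]
ft_force: [-13.5, 0.4, 8.8]
finger_gap: 0.006
```

```bash
python3 - <<'E'
from h import *
show()
E
```

```text
t 7.6 tcp [0.4344 0.2745 0.0241] board [-0.0927  0.0143] az 15.4 F [-13.5   0.4   8.8] Fb -12.9 4.1
```

```bash
python3 - <<'E'
from h import *
shot('6'); grab('scene','s6')
a=cv2.imread('pics/t6.png')[130:270,300:440]; b=cv2.imread('pics/s6.png')[130:260,310:460]
cv2.imwrite('pics/z6.png',np.hstack([cv2.resize(a,(400,400),interpolation=cv2.INTER_CUBIC),cv2.resize(b,(400,400),interpolation=cv2.INTER_CUBIC)]))
E
```

```text
t 7.6 tcp [0.4344 0.2745 0.0241] board [-0.0927  0.0143] az 15.4 F [-13.5   0.4   8.8] Fb -12.9 4.1
```

View pics/z6.png

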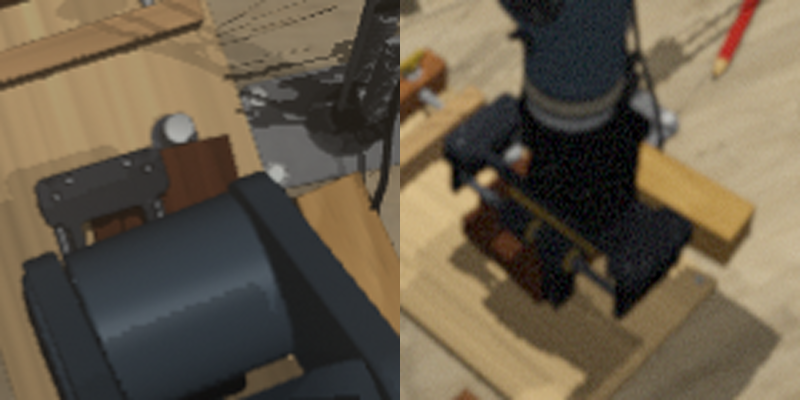

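View pics/w6.png

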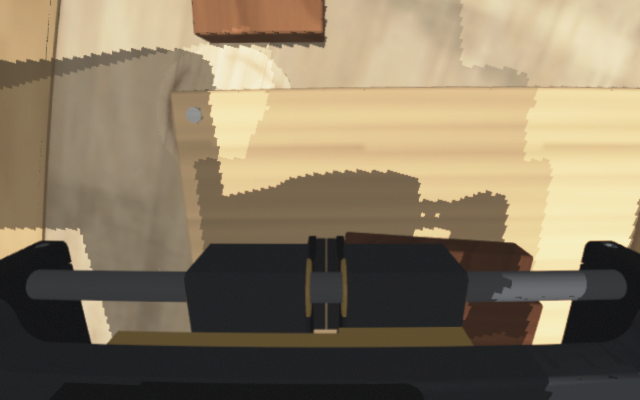

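```bash
cat > det.py <<'E'
from h import *
def brown(im):
    hsv=cv2.cvtColor(im,cv2.COLOR_RGB2HSV); return hsv
E
python3 - <<'E'
from h import *
d=load('t6')
for n,u,v in [('far mid',165,155),('FR',232,138),('rt',242,178),('post',178,128)]:
    p=onplane(d,300+u*.35,130+v*.35,.052 if n=='post' else .048); print(n,p.round(4),tob(p).round(4))
# wrist: rebate left face top corners z=.032
w=load('w6'); s=bot.state(); q=s['tcp_rot']; R=Ro.from_quat([q[1],q[2],q[3],q[0]]).as_matrix()
T=np.eye(4); T[:3,:3]=R; T[:3,3]=s['eef_pos']; T=T@w['tool_from_camera']
w['view']=np.linalg.inv(T)
for n,u,v,z in [('LN',345,233,.032),('LF',518,245,.032),('boardcorner',172,93,.012),('scr',194,115,.012)]:
    p=onplane(w,u,v,z); print(n,p.round(4),tob(p).round(4))
E
```

```text
far mid [0.5425 0.2524 0.048 ] [ 0.0052 -0.0364]
FR [0.5523 0.2098 0.048 ] [ 0.0031 -0.0801]
rt [0.5268 0.2045 0.048 ] [-0.0229 -0.0782]
post [0.5588 0.244  0.052 ] [ 0.0187 -0.0489]
LN [0.4389 0.2921 0.032 ] [-0.0836  0.03  ]
LF [0.5243 0.3093 0.032 ] [0.0033 0.0233]
boardcorner [0.3362 0.3336 0.012 ] [-0.1711  0.0979]
scr [0.3491 0.3257 0.012 ] [-0.1608  0.0868]
```

Request:
step_arm(grip=[255, 255, 255, 255, 255], translation=[[0, -0.15, 0], [0, -0.1, 0], [0.1, 0, 0], [0.1, 0, 0], [0, 0, 0]], turn=[0, 0, 0, 0, 0])

```text
clock: 8.17
eef_pos: [0.4348, 0.2754, 0.0252]
tcp_rot: [-0.7, 0.701, 0.087, -0.102]
ft_force: [-13.8, 3.3, -1.2]
finger_gap: 0.004
```

Request:
step_arm(grip=[255, 255, 255, 255, 255], translation=[[0.1, 0, 0], [0.1, -0.05, 0], [0.1, 0, 0], [0, 0, 0], [0, 0, 0]], turn=[0, 0, 0, 0, 0])

```text
clock: 8.58
eef_pos: [0.4349, 0.2758, 0.0252]
tcp_rot: [-0.7, 0.702, 0.085, -0.104]
ft_force: [-17.3, 4.8, 0.0]
finger_gap: 0.003
```

```bash
python3 - <<'E'
from h import *
show(); print(bot.state()['ft_torque'].round(2))
E
```

```text
t 8.58 tcp [0.4349 0.2758 0.0252] board [-0.0919  0.0154] az 15.3 F [-17.3   4.8   0. ] Fb -15.3 9.4
[ 0.73  2.71 -0.12]
```

Request:
step_arm(grip=[255, 255, 255, 255, 255], translation=[[0, 0, 0.2], [0, 0, 0.2], [0, 0, 0.2], [0, 0, 0.2], [0, 0, 0.2]], turn=[0, 0, 0, 0, 0])

```text
clock: 9.0
eef_pos: [0.4382, 0.2865, 0.026]
tcp_rot: [-0.7, 0.701, 0.09, -0.099]
ft_force: [-7.9, 3.0, -1.4]
finger_gap: 0.008
```

```bash
python3 - <<'E'
from h import *
show()
E
```

```text
t 9.0 tcp [0.4382 0.2865 0.026 ] board [-0.0858  0.0248] az 15.4 F [-7.9  3.  -1.4] Fb -6.8 5.1
```

Request:
step_arm(grip=[255, 255, 255, 255, 255], translation=[[0.15, 0, 0.25], [0.2, 0, 0.25], [0.2, 0, 0.25], [0.2, 0, 0.25], [0.2, 0, 0.25]], turn=[0, 0, 0, 0, 0])

```text
clock: 9.42
eef_pos: [0.4452, 0.3016, 0.0261]
tcp_rot: [-0.701, 0.701, 0.091, -0.099]
ft_force: [-8.0, 3.5, -2.6]
finger_gap: 0.006
```

```bash
python3 - <<'E'
from h import *
shot('7')
E
```

```text
t 9.42 tcp [0.4452 0.3016 0.0261] board [-0.075   0.0374] az 15.4 F [-8.   3.5 -2.6] Fb -6.7 5.6
```

View pics/w7.png

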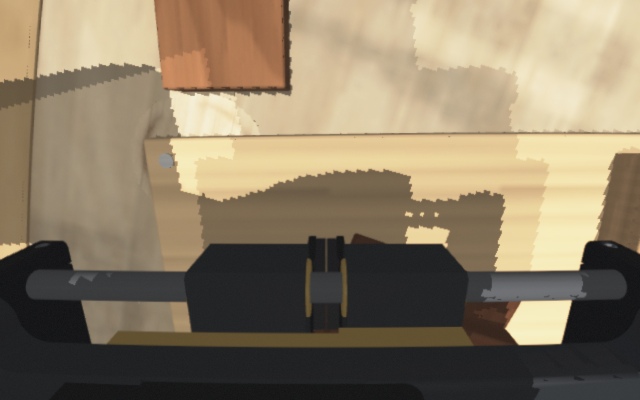

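```bash
cat >> h.py <<'E'
def wl(tag):
    w=load('w'+tag); s=bot.state(); q=s['tcp_rot']; R=Ro.from_quat([q[1],q[2],q[3],q[0]]).as_matrix()
    T=np.eye(4); T[:3,:3]=R; T[:3,3]=s['eef_pos']; T=T@w['tool_from_camera']; w['view']=np.linalg.inv(T); return w
E
python3 - <<'E'
from h import *
w=wl('7')
print('LN',tob(onplane(w,355,235,.032)))
print('LF?',tob(onplane(w,515,345,.032)))
im=cv2.imread('pics/w7.png')[215:360,320:560]; cv2.imwrite('pics/w7z.png',cv2.resize(im,None,fx=2.5,fy=2.5))
im=cv2.imread('pics/t7.png')[120:280,280:440]; cv2.imwrite('pics/t7z.png',cv2.resize(im,None,fx=3.5,fy=3.5))
E
```

```text
LN [-0.06039277  0.05154679]
LF? [ 0.03130889 -0.01539061]
```

View pics/w7z.png

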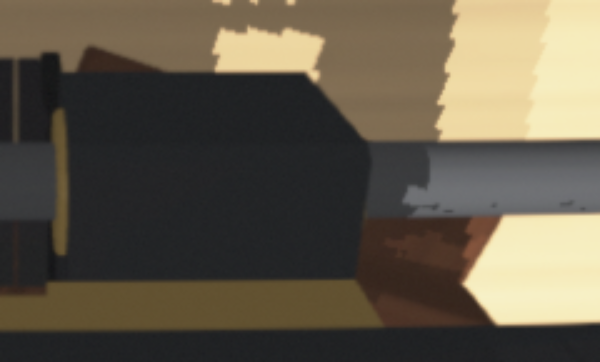

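View pics/t7z.png

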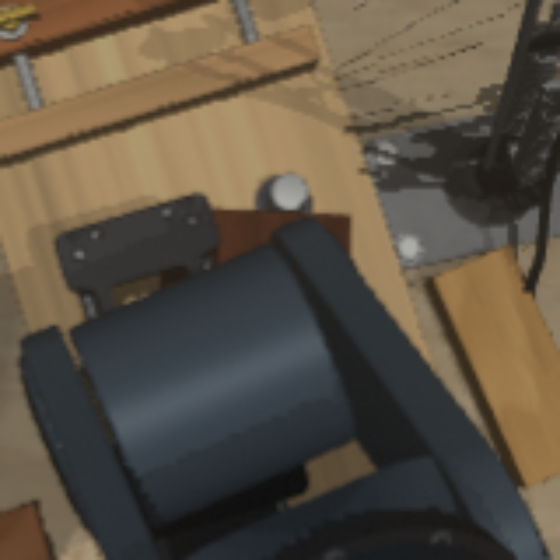

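Request:
step_arm(grip=[255, 255, 255, 255, 255], translation=[[0.28, 0, 0.27], [0.29, 0, 0.27], [0.3, 0, 0.26], [0.3, 0, 0.25], [0.31, 0, 0.24]], turn=[0, 0, 0, 0, 0])

```text
clock: 9.93
eef_pos: [0.4567, 0.3187, 0.0262]
tcp_rot: [0.701, -0.701, -0.091, 0.098]
ft_force: [-8.1, 6.5, -3.1]
finger_gap: 0.008
```

```bash
python3 - <<'E'
from h import *
show()
E
```

```text
t 9.93 tcp [0.4567 0.3187 0.0262] board [-0.0592  0.0508] az 15.3 F [-8.1  6.5 -3.1] Fb -6.1 8.5
```

Request:
step_arm(grip=[255, 255, 255, 255, 255], translation=[[0.32, 0, 0.23], [0.33, 0, 0.22], [0.33, 0, 0.21], [0.34, 0, 0.2], [0.34, 0, 0.18]], turn=[0, 0, 0, 0, 0])

```text
clock: 10.35
eef_pos: [0.4716, 0.3341, 0.0265]
tcp_rot: [0.701, -0.7, -0.092, 0.097]
ft_force: [-6.5, 7.3, -2.9]
finger_gap: 0.002
```

```bash
python3 - <<'E'
from h import *
shot('8')
im=cv2.imread('pics/w8.png'); im2=cv2.imread('pics/t8.png')[110:270,270:430]
cv2.imwrite('pics/m8.png',np.hstack([cv2.resize(im[100:,100:],(420,233)),cv2.resize(im2,(233,233))]))
E
```

```text
t 10.35 tcp [0.4716 0.3341 0.0265] board [-0.0407  0.0615] az 15.4 F [-6.5  7.3 -2.9] Fb -4.3 8.8
```

View pics/w8.png

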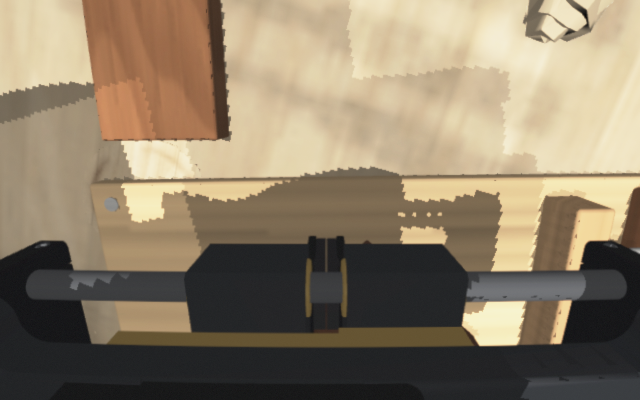

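View pics/c8.png

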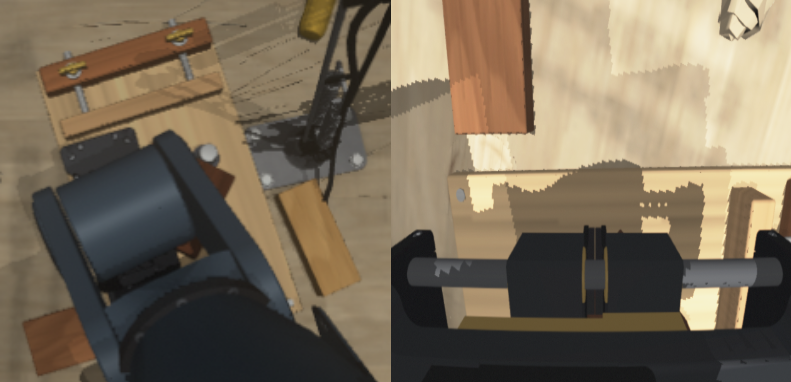

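```bash
python3 - <<'E'
from h import *
w=wl('8'); LN=tob(onplane(w,368,241,.032)); print('LN',LN)
d=load('t8'); im=cv2.imread('pics/t8.png')[160:250,320:400]; cv2.imwrite('pics/t8z.png',cv2.resize(im,None,fx=6,fy=6,interpolation=cv2.INTER_CUBIC))
E
```

```text
LN [-0.0190131  0.0721264]
```

View pics/t8z.png

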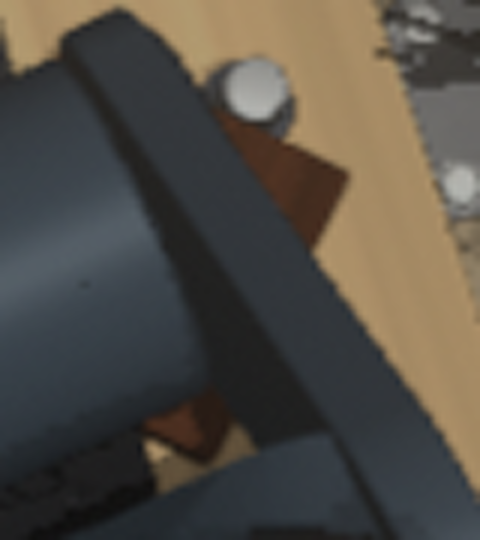

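```bash
python3 - <<'E'
from h import *
d=load('t8')
F=tob(onplane(d,320+348/6,160+175/6,.048)); N=tob(onplane(d,320+203/6,160+430/6,.048)); N2=tob(onplane(d,320+207/6,160+463/6,.012))
LN=np.array([-.019,.0721])
for n,a,b in [('N-F',N,F),('N2-F',N2,F),('LN-F diag',LN,F)]:
    v=b-a; print(n,a.round(4),b.round(4),np.linalg.norm(v).round(4),np.degrees(np.arctan2(v[1],v[0])).round(1))
print('centre',((LN+F)/2).round(4))
E
```

```text
N-F [-0.0735 -0.0039] [-0.0139 -0.0685] 0.0878 -47.3
N2-F [-0.0829 -0.0053] [-0.0139 -0.0685] 0.0935 -42.5
LN-F diag [-0.019   0.0721] [-0.0139 -0.0685] 0.1407 -87.9
centre [-0.0165  0.0018]
```

Request:
step_arm(grip=[255, 255, 255, 255, 255], translation=[[0.35, 0, 0.17], [0.36, 0, 0.16], [0.36, 0, 0.14], [0.37, 0, 0.12], [0.37, 0, 0.1]], turn=[0, 0, 0, 0, 0])

```text
clock: 10.87
eef_pos: [0.4887, 0.3462, 0.0268]
tcp_rot: [0.702, -0.7, -0.094, 0.095]
ft_force: [-4.8, 6.9, -3.0]
finger_gap: 0.006
```

```bash
python3 - <<'E'
from h import *
show()
E
```

```text
t 10.87 tcp [0.4887 0.3462 0.0268] board [-0.021   0.0685] az 15.4 F [-4.8  6.9 -3. ] Fb -2.8 7.9
```

Request:
step_arm(grip=[255, 255, 255, 255, 255], translation=[[0.38, 0, 0.08], [0.38, 0, 0.06], [0.38, 0, 0.04], [0.38, 0, 0.02], [0.38, 0, 0]], turn=[0, 0, 0, 0, 0])

```text
clock: 11.28
eef_pos: [0.5072, 0.3547, 0.0271]
tcp_rot: [0.703, -0.699, -0.094, 0.094]
ft_force: [-4.9, 10.9, -3.1]
finger_gap: 0.004
```

```bash
python3 - <<'E'
from h import *
shot('9')
im=cv2.imread('pics/t9.png')[150:260,310:410]; cv2.imwrite('pics/t9z.png',cv2.resize(im,None,fx=5,fy=5,interpolation=cv2.INTER_CUBIC))
E
```

```text
t 11.28 tcp [0.5072 0.3547 0.0271] board [-0.0008  0.0716] az 15.3 F [-4.9 10.9 -3.1] Fb -1.7 11.8
```

View pics/t9z.png

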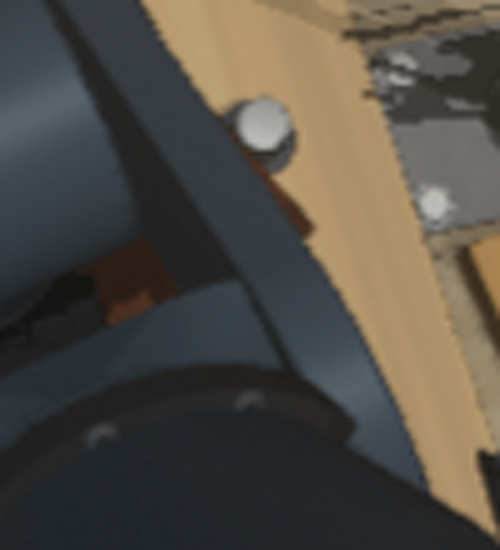

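View pics/w9.png

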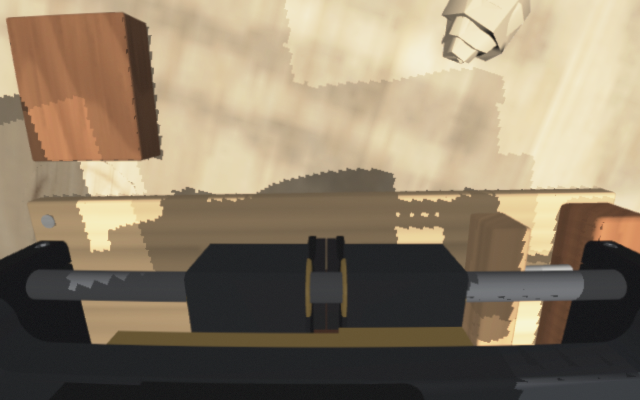

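```bash
python3 - <<'E'
from h import *
d=load('t9')
F=tob(onplane(d,310+313/5,150+228/5,.048)); A=tob(onplane(d,310+258/5,150+160/5,.048))
v=A-F; print(F,A,np.degrees(np.arctan2(v[1],v[0]))-90)
E
```

```text
[-0.02211784 -0.05561598] [ 0.00707214 -0.04428257] -68.78062021416315
```

Request:
step_arm(grip=[255, 255, 255, 255, 255], translation=[[0, 0, 1.0], [-0.5, 0, 0.6], [-3.0, 0, 0], [-4.0, 0, 0], [-3.0, 0, 0]], turn=[0, 0, 0, 0, 0])

```text
clock: 11.8
eef_pos: [0.4, 0.3379, 0.0277]
tcp_rot: [-0.7, 0.701, 0.095, -0.096]
ft_force: [-0.5, -0.5, -1.0]
finger_gap: 0.004
```

Request:
step_arm(grip=[255, 255, 255, 255], translation=[[0, 0, -3.3], [0, 0, -3.3], [0, 0, 0], [0, 0, 0]], turn=[0, 0, 0, 0])

```text
clock: 12.13
eef_pos: [0.4209, 0.2742, 0.0279]
tcp_rot: [-0.701, 0.701, 0.095, -0.094]
ft_force: [0.1, -1.1, -0.0]
finger_gap: 0.001
```

```bash
python3 - <<'E'
from h import *
shot('10')
E
```

```text
t 12.13 tcp [0.4209 0.2742 0.0279] board [-0.1058  0.0176] az 15.3 F [ 0.1 -1.1 -0. ] Fb -0.2 -1.1
```

View pics/c10.png

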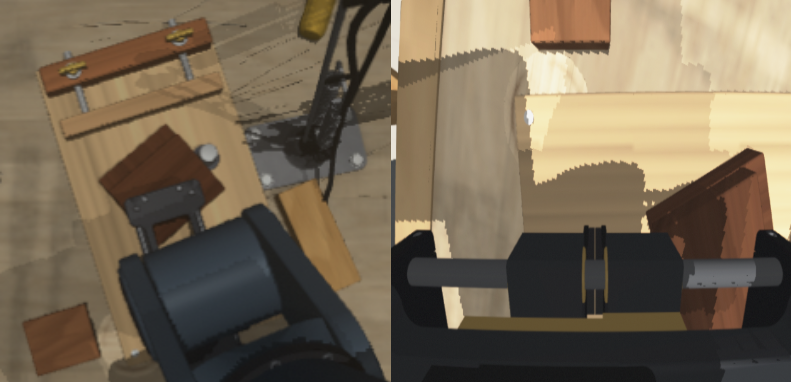

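View pics/w10.png

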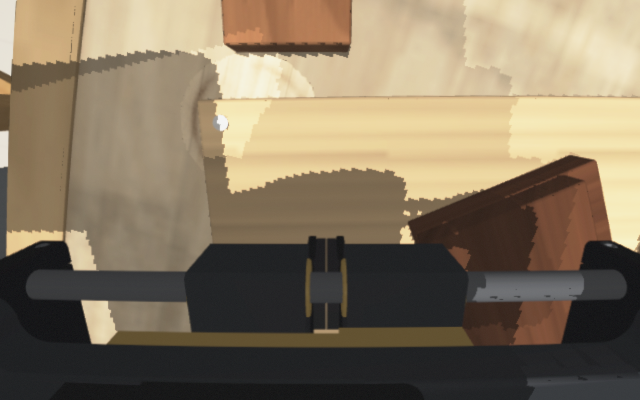

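```bash
python3 - <<'E'
from h import *
d=load('t10'); w=wl('10')
g=lambda u,v,z: tob(onplane(d,240+u/1.7,85+v/1.7,z))
P=g(165,127,.032);L=g(100,183,.032);F=g(224,187,.048)
print(P,L,F, 'PL ang',np.degrees(np.arctan2(*(P-L)[::-1])),np.linalg.norm(P-L),'LF',np.degrees(np.arctan2(*(F-L)[::-1]))+45,np.linalg.norm(F-L),'c',(L+F)/2)
a=tob(onplane(w,410,222,.012));b=tob(onplane(w,572,155,.012)); v=b-a; print('wrist face',a,b,np.linalg.norm(v),np.degrees(np.arctan2(v[1],v[0]))-90)
im=cv2.imread('pics/t10.png')[140:240,280:390]; cv2.imwrite('pics/t10z.png',cv2.resize(im,None,fx=6,fy=6,interpolation=cv2.INTER_CUBIC))
E
```

```text
[ 0.06131433 -0.01603058] [0.02383044 0.06867897] [-0.02064781 -0.05451687] PL ang -66.13065626101515 0.09263233873060875 LF -64.85145193326755 0.13097911954668276 c [0.00159132 0.00708105]
wrist face [-0.0586814   0.03203975] [0.0288423  0.06993641] 0.09537585339461328 -66.58799553071123
```

View pics/t10z.png

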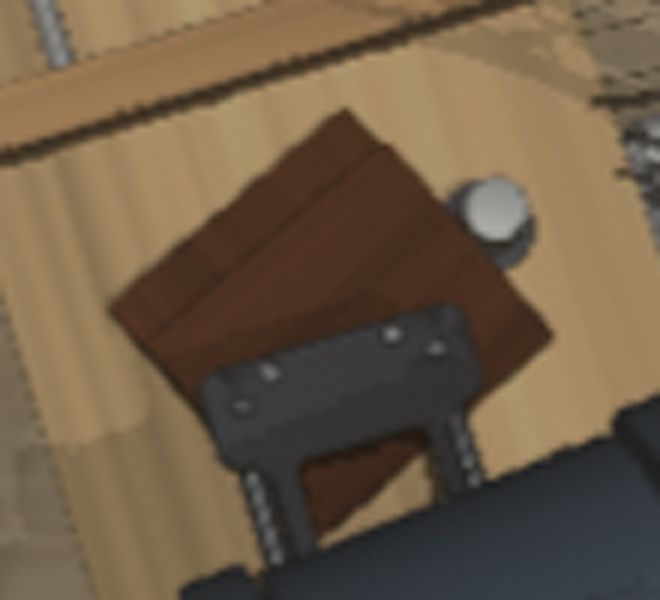

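Request:
step_arm(grip=[255, 255, 255, 255, 255], translation=[[1.2, 0.3, 0], [1.2, 0, 0], [0.5, 0, 0], [0.3, 0, 0], [0.3, 0, 0]], turn=[0, 0, 0, 0, 0])

```text
clock: 12.65
eef_pos: [0.4531, 0.2852, 0.0245]
tcp_rot: [-0.701, 0.701, 0.095, -0.096]
ft_force: [-0.5, 0.1, 0.2]
finger_gap: 0.005
```

Request:
step_arm(grip=[255, 255, 255, 255, 255], translation=[[0.3, 0, 0], [0.3, 0, 0], [0.3, 0, 0], [0.3, 0, 0], [0.3, 0, 0]], turn=[0, 0, 0, 0, 0])

```text
clock: 13.07
eef_pos: [0.4665, 0.2884, 0.0243]
tcp_rot: [-0.701, 0.701, 0.094, -0.096]
ft_force: [-2.4, -1.1, 1.0]
finger_gap: 0.005
```

Request:
step_arm(grip=[255, 255, 255, 255, 255], translation=[[0.3, 0, 0], [0.3, 0, 0], [0.2, 0, 0], [0.2, 0, 0], [0, 0, 0]], turn=[0, 0, 0, 0, 0])

```text
clock: 13.48
eef_pos: [0.4779, 0.2915, 0.0246]
tcp_rot: [0.701, -0.701, -0.095, 0.095]
ft_force: [-4.9, 0.7, 1.1]
finger_gap: 0.002
```

```bash
cat >> h.py <<'E'
def zoom(tag):
    shot(tag)
    im=cv2.imread(f'pics/t{tag}.png')[130:240,270:390]; w=cv2.imread(f'pics/w{tag}.png')
    cv2.imwrite(f'pics/z{tag}.png',np.hstack([cv2.resize(im,(400,367),interpolation=cv2.INTER_CUBIC),cv2.resize(w,(400,367))]))
E
python3 - <<'E'
from h import *
zoom('11')
E
```

```text
t 13.48 tcp [0.4779 0.2915 0.0246] board [-0.0462  0.0188] az 15.5 F [-4.9  0.7  1.1] Fb -4.5 2.1
```

View pics/z11.png

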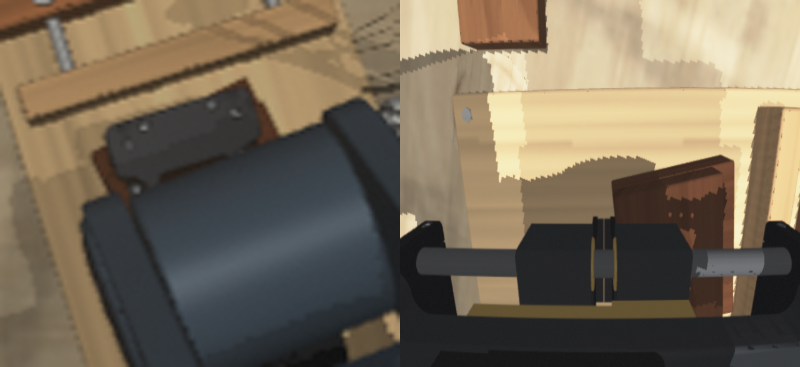

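```bash
cat >> h.py <<'E'
def face(tag,u1,v1,u2,v2,z=.012):
    w=wl(tag); f=lambda u,v: tob(onplane(w,(u-400)/.625,v/.9175,z))
    a,b=f(u1,v1),f(u2,v2); v=b-a; print('face',a.round(4),b.round(4),'len',np.linalg.norm(v).round(4),'ang',round(np.degrees(np.arctan2(v[1],v[0]))-90,1))
E
python3 - <<'E'
from h import *
face('11',612,182,728,157)
E
```

```text
face [-0.0395  0.0466] [0.0607 0.0613] len 0.1012 ang -81.7
```

Request:
step_arm(grip=[255, 255, 255, 255, 255], translation=[[0.2, 0, 0], [0.2, 0, 0], [0.2, 0, 0], [0.2, 0, 0], [0, 0, 0]], turn=[0, 0, 0, 0, 0])

```text
clock: 14.0
eef_pos: [0.48, 0.2932, 0.0243]
tcp_rot: [-0.701, 0.701, 0.091, -0.099]
ft_force: [-11.8, 3.2, 5.1]
finger_gap: 0.003
```

```bash
python3 - <<'E'
from h import *
zoom('12')
E
```

```text
t 14.0 tcp [0.48   0.2932 0.0243] board [-0.0437  0.0199] az 15.4 F [-11.8   3.2   5.1] Fb -10.5 6.3
```

View pics/z12.png

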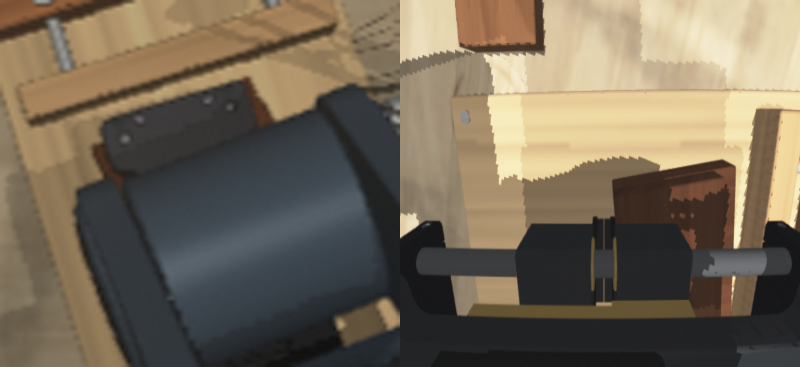

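Request:
step_arm(grip=[255, 255, 255, 255, 255], translation=[[-0.2, 0, 0.1], [0, -0.1, 0.2], [0, 0, 0.2], [0, 0, 0.2], [0, 0, 0]], turn=[0, 0, 0, 0, 0])

```text
clock: 14.52
eef_pos: [0.483, 0.3001, 0.0259]
tcp_rot: [0.701, -0.701, -0.096, 0.094]
ft_force: [-0.3, -0.2, 0.6]
finger_gap: 0.006
```

Request:
step_arm(grip=[255, 255, 255, 255, 255], translation=[[0.15, 0, 0.1], [0.2, 0, 0.1], [0.2, 0, 0.1], [0.1, 0, 0.05], [0, 0, 0]], turn=[0, 0, 0, 0, 0])

```text
clock: 14.93
eef_pos: [0.4853, 0.3042, 0.0257]
tcp_rot: [-0.7, 0.701, 0.094, -0.096]
ft_force: [-3.8, -2.4, 4.6]
finger_gap: 0.005
```

```bash
python3 - <<'E'
from h import *
zoom('13')
E
```

```text
t 14.93 tcp [0.4853 0.3042 0.0257] board [-0.0356  0.029 ] az 15.5 F [-3.8 -2.4  4.6] Fb -4.3 -1.3
```

View pics/z13.png

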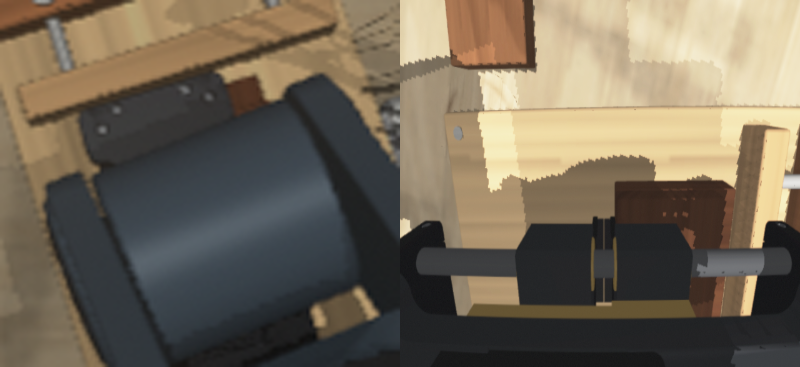

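```bash
python3 - <<'E'
from h import *
face('13',615,183,728,181.5)
face('13',615,183,728,181.5,.02)
w=wl('13'); f=lambda u,v,z: tob(onplane(w,(u-400)/.625,v/.9175,z))
print('bar front top',f(740,215,.040),f(743,130,.04),f(739,160,.04))
im=cv2.imread('pics/w13.png')[140:360,320:640]; cv2.imwrite('pics/w13z.png',cv2.resize(im,None,fx=2.5,fy=2.5))
E
```

```text
face [-0.0263  0.056 ] [0.074  0.0565] len 0.1002 ang -89.7
face [-0.0267  0.0581] [0.069  0.0586] len 0.0957 ang -89.7
bar front top [0.06906219 0.04570982] [0.06370382 0.08988027] [0.06316922 0.07503925]
```

View pics/w13z.png

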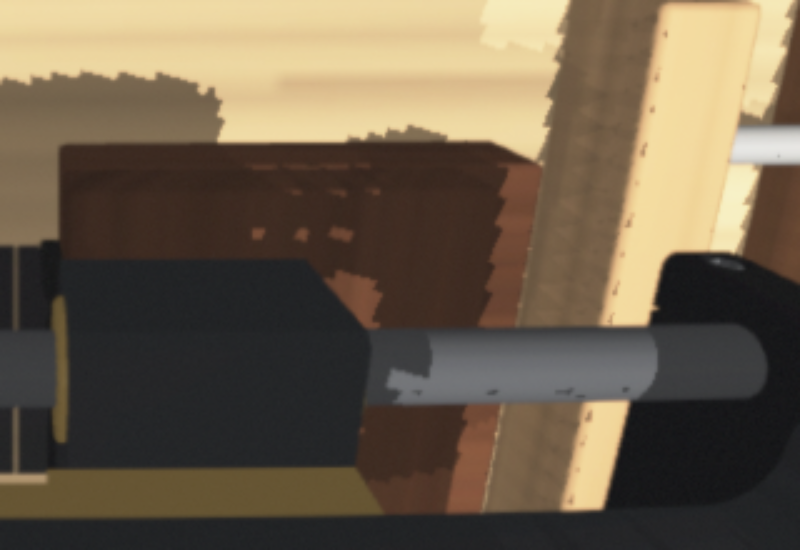

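Request:
step_arm(grip=[255, 255, 255, 255, 255], translation=[[-0.8, 0, 0], [0, 0, -1.9], [0.4, 0, 0], [0.3, 0, 0], [0.2, 0, 0]], turn=[0, 0, 0, 0, 0])

```text
clock: 15.45
eef_pos: [0.4921, 0.2866, 0.0255]
tcp_rot: [-0.701, 0.701, 0.094, -0.096]
ft_force: [-4.4, -2.2, 4.8]
finger_gap: 0.005
```

Request:
step_arm(grip=[255, 255, 255, 255, 255], translation=[[0.2, 0, 0], [0.15, 0, 0], [0.15, 0, 0], [0.1, 0, 0], [0, 0, 0]], turn=[0, 0, 0, 0, 0])

```text
clock: 15.87
eef_pos: [0.4959, 0.2883, 0.0255]
tcp_rot: [-0.7, 0.701, 0.093, -0.097]
ft_force: [-5.5, -2.4, 4.4]
finger_gap: 0.004
```

```bash
python3 - <<'E'
from h import *
show()
E
```

```text
t 15.87 tcp [0.4959 0.2883 0.0255] board [-0.0298  0.0108] az 15.5 F [-5.5 -2.4  4.4] Fb -5.9 -0.8
```

Request:
step_arm(grip=[255, 255, 255, 255, 255], translation=[[0.15, -0.05, 0], [0.15, 0, 0], [0.15, 0, 0], [0.1, 0, 0], [0, 0, 0]], turn=[0, 0, 0, 0, 0])

```text
clock: 16.28
eef_pos: [0.5008, 0.2894, 0.0257]
tcp_rot: [-0.7, 0.701, 0.093, -0.098]
ft_force: [-6.7, -2.2, 4.7]
finger_gap: 0.005
```

Request:
step_arm(grip=[255, 255, 255, 255, 255], translation=[[0.1, 0, 0], [0.1, 0, 0], [0.1, 0, 0], [0, 0, 0], [0, 0, 0]], turn=[0, 0, 0, 0, 0])

```text
clock: 16.7
eef_pos: [0.5008, 0.2893, 0.0256]
tcp_rot: [-0.7, 0.701, 0.091, -0.1]
ft_force: [-11.4, -3.6, 7.8]
finger_gap: 0.006
```

```bash
python3 - <<'E'
from h import *
zoom('14')
im=cv2.imread('pics/w14.png')[140:360,320:640]; cv2.imwrite('pics/w14z.png',cv2.resize(im,None,fx=2.5,fy=2.5))
E
```

```text
t 16.7 tcp [0.5008 0.2893 0.0256] board [-0.0248  0.0105] az 15.5 F [-11.4  -3.6   7.8] Fb -11.9 -0.3
```

View pics/w14z.png

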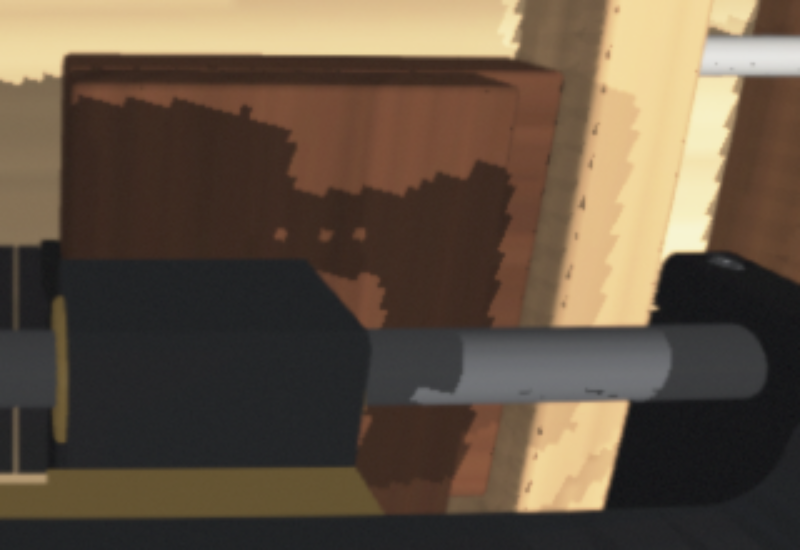

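Request:
step_arm(grip=[255, 255, 255, 255, 255], translation=[[0, -0.15, 0], [0.1, -0.1, 0], [0.1, 0, 0], [0, 0, 0], [0, 0, 0]], turn=[0, 0, 0, 0, 0])

```text
clock: 17.22
eef_pos: [0.5017, 0.2885, 0.0266]
tcp_rot: [-0.699, 0.702, 0.09, -0.101]
ft_force: [-10.6, -7.0, -0.6]
finger_gap: 0.006
```

```bash
python3 - <<'E'
from h import *
zoom('15')
im=cv2.imread('pics/w15.png')[140:360,320:640]; cv2.imwrite('pics/w15z.png',cv2.resize(im,None,fx=2.5,fy=2.5))
E
```

```text
t 17.22 tcp [0.5017 0.2885 0.0266] board [-0.0241  0.0094] az 15.5 F [-10.6  -7.   -0.6] Fb -12.1 -3.8
```

View pics/w15z.png

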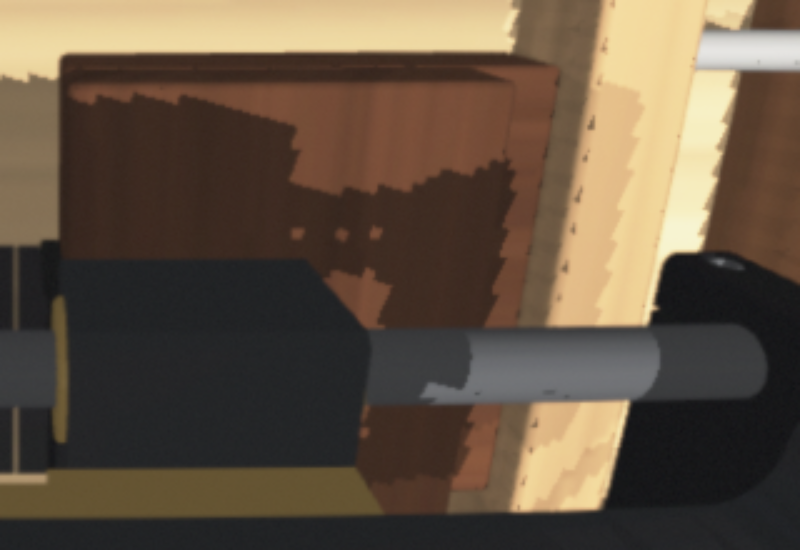

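```bash
python3 - <<'E'
from h import *
w=wl('15'); f=lambda u,v,z: tob(onplane(w,320+u/2.5,140+v/2.5,z))
def a(p,q): v=q-p; return np.degrees(np.arctan2(v[1],v[0]))
p,q=f(62,56,.012),f(515,52,.012); print('L bottom',p,q,a(p,q))
p,q=f(515,80,.048),f(470,490,.048)  # rebate step line
print('step?',p,q,a(p,q)+90)
p,q=f(558,67,.032),f(488,488,.032); print('front lip',p,q,a(p,q)+90)
p,q=f(606,10,.04),f(513,510,.04); print('bar top front',p,q,a(p,q)+90)
E
```

```text
L bottom [-0.01468051  0.05658304] [0.08239721 0.05763121] 0.6186098297223803
step? [0.06189919 0.05816226] [ 0.06671423 -0.02490843] 3.3173350893435156
front lip [0.07947895 0.05778156] [ 0.08081566 -0.03683979] 0.8093588618403942
bar top front [0.08147169 0.06945424] [ 0.08204279 -0.03638964] 0.309150264993292
```

Request:
step_arm(grip=[255, 255, 255, 255, 255], translation=[[0.1, 0, 0.1], [0.1, 0, 0.1], [0, 0, 0], [0, 0, 0], [0, 0, 0]], turn=[0, 0, 0, 0, 0])

```text
clock: 17.73
eef_pos: [0.5008, 0.2894, 0.0261]
tcp_rot: [-0.698, 0.703, 0.088, -0.103]
ft_force: [-12.7, -9.3, 1.3]
finger_gap: 0.002
```

Request:
step_arm(grip=[255, 255, 255, 255, 255], translation=[[0, 0, 0], [0, 0, 0], [0, 0, 0], [0, 0, 0], [0, 0, 0]], turn=[0, 0, 0, 0, 0])

```text
clock: 18.15
eef_pos: [0.5008, 0.2894, 0.0261]
tcp_rot: [-0.698, 0.703, 0.088, -0.103]
ft_force: [-11.6, -9.7, 1.4]
finger_gap: 0.005
```

```bash
python3 - <<'E'
from h import *
show()
E
```

```text
t 18.15 tcp [0.5008 0.2894 0.0261] board [-0.0247  0.0105] az 15.5 F [-11.6  -9.7   1.4] Fb -13.8 -6.2
```

Request:
step_arm(grip=[255, 255, 255, 255, 255], translation=[[0, 0, -0.2], [0, 0, -0.2], [0, 0, 0], [0, 0, 0], [0, 0, 0]], turn=[0, 0, 0, 0, 0])

```text
clock: 18.57
eef_pos: [0.5018, 0.288, 0.0262]
tcp_rot: [-0.7, 0.702, 0.088, -0.102]
ft_force: [-13.0, -1.6, 0.7]
finger_gap: 0.003
```

```bash
python3 - <<'E'
from h import *
zoom('16')
im=cv2.imread('pics/w16.png')[140:360,320:640]; cv2.imwrite('pics/w16z.png',cv2.resize(im,None,fx=2.5,fy=2.5))
E
```

```text
t 18.57 tcp [0.5018 0.288  0.0262] board [-0.0242  0.009 ] az 15.5 F [-13.   -1.6   0.7] Fb -12.9 2.0
```

View pics/w16z.png

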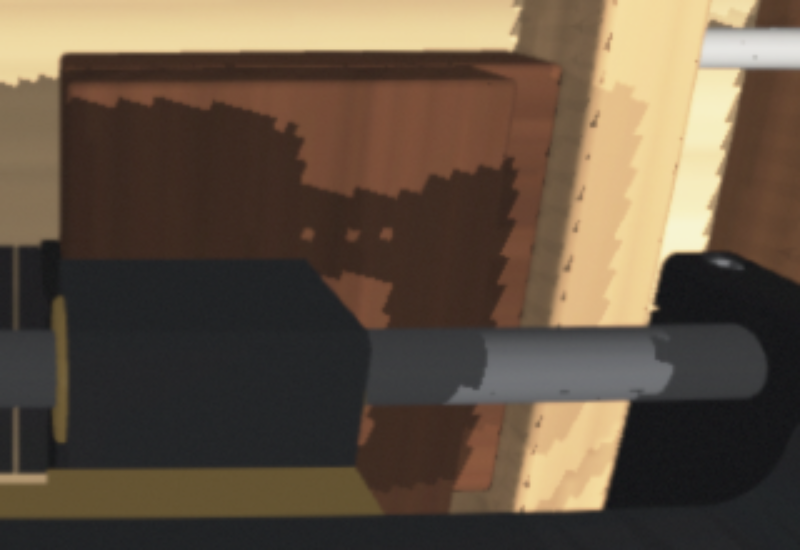

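Request:
step_arm(grip=[255, 255, 255, 255, 255], translation=[[0, 0, 0], [0, 0, 0], [0, 0, 0], [0, 0, 0], [0, 0, 0]], turn=[0, 0, 0, 0, 0])

```text
clock: 19.08
eef_pos: [0.5018, 0.288, 0.0262]
tcp_rot: [-0.7, 0.702, 0.088, -0.102]
ft_force: [-13.4, -2.1, 0.8]
finger_gap: 0.001
```

Request:
step_arm(grip=[255, 255, 255, 255, 255], translation=[[-0.7, 0, 0], [-1.0, 0, 0], [-3.0, 0, 0], [-4.0, 0, 0], [-2.0, -1.0, 0]], turn=[0, 0, 0, 0, 0])

```text
clock: 19.5
eef_pos: [0.4039, 0.2601, 0.0375]
tcp_rot: [-0.7, 0.701, 0.094, -0.097]
ft_force: [-1.1, -0.6, 0.3]
finger_gap: 0.002
```

Request:
step_arm(grip=[255, 255, 255, 255, 255], translation=[[0, -3.0, 0], [0, -4.0, 0], [0, -4.0, 0], [0, 0, 0], [0, 0, 0]], turn=[0, 0, 0, 0, 0])

```text
clock: 19.92
eef_pos: [0.4118, 0.2627, 0.1516]
tcp_rot: [0.701, -0.7, -0.099, 0.091]
ft_force: [-0.7, -0.4, -0.0]
finger_gap: 0.005
```

```bash
python3 - <<'E'
from h import *
show(); grab('top','t17')
im=cv2.imread('pics/t17.png')[85:245,250:410]; cv2.imwrite('pics/t17z.png',cv2.resize(im,None,fx=3.7,fy=3.7,interpolation=cv2.INTER_CUBIC))
E
```

```text
t 19.92 tcp [0.4118 0.2627 0.1516] board [-0.1177  0.0091] az 15.5 F [-0.7 -0.4 -0. ] Fb -0.8 -0.2
```

View pics/t17z.png

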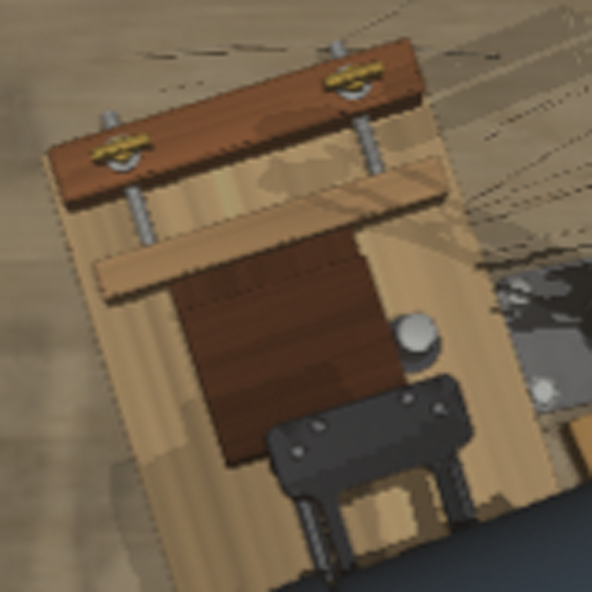

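```bash
python3 - <<'E'
from h import *
d=load('t17'); g=lambda u,v,z: tob(onplane(d,250+(u+.5)/3.7-.5,85+(v+.5)/3.7-.5,z))
def a(p,q): v=q-p; return round(np.degrees(np.arctan2(v[1],v[0])),2)
p,q=g(230,467,.048),g(186,309,.048); print('left',p,q,a(p,q))
p,q=g(362,250,.048),g(186,309,.048); print('step',p,q,a(p,q)-90)
p,q=g(448,195,.04),g(110,303,.04); print('bar',p,q,a(p,q)-90)
p,q=g(424,98,.042),g(70,209,.042); print('bearer',p,q,a(p,q)-90)
E
```

```text
left [-0.01612047  0.05634379] [0.06369484 0.0540492 ] -1.65
step [ 0.06630467 -0.03651001] [0.06369484 0.0540492 ] 1.6500000000000057
bar [ 0.08155441 -0.08665109] [0.07887301 0.08853795] 0.8799999999999955
bearer [ 0.13153513 -0.09012534] [0.1292375  0.09385457] 0.7199999999999989
```

Request:
step_arm(grip=[255, 255, 255, 255, 255], translation=[[-2.5, -2, 0], [-2.5, -2, 0], [-2.0, -2, 0], [0, 0, 0], [0, 0, 0]], turn=[0, 0, 0, 0, 0])

```text
clock: 20.38
eef_pos: [0.3404, 0.2426, 0.2082]
tcp_rot: [0.701, -0.701, -0.096, 0.095]
ft_force: [-0.3, 0.3, 0.2]
finger_gap: 0.004
```

```bash
python3 - <<'E'
from h import *
show(); grab('top','t18'); grab('scene','s18')
d=load('t18'); im=cv2.cvtColor(d['image'],cv2.COLOR_RGB2BGR)
A=im[85:245,250:410]; cv2.imwrite('pics/t18z.png',cv2.resize(A,None,fx=3.7,fy=3.7,interpolation=cv2.INTER_CUBIC))
hsv=cv2.cvtColor(im,cv2.COLOR_BGR2HSV)
m=((hsv[...,2]<110)&(hsv[...,1]>110)).astype(np.uint8)
roi=np.zeros_like(m); roi[145:215,285:365]=1; m&=roi
n,l,st,_=cv2.connectedComponentsWithStats(m); k=1+np.argmax(st[1:,4]); mm=(l==k)
# left & right boundary per row, fit lines on plane
for side in('L','R'):
    P=[]
    for v in range(172,200):
        us=np.where(mm[v])[0]
        if len(us)>20: P.append(tob(onplane(d,(us[0]-.5) if side=='L' else us[-1]+.5,v,.048)))
    P=np.array(P); vx,vy,x,y=cv2.fitLine(P.astype(np.float32),cv2.DIST_HUBER,0,.001,.001).ravel(); print(side,len(P),np.degrees(np.arctan2(vy,vx)),P.mean(0).round(4))
print(st[k])
E
```

```text
t 20.38 tcp [0.3404 0.2426 0.2082] board [-0.1918  0.0092] az 15.5 F [-0.3  0.3  0.2] Fb -0.2 0.4
L 28 0.3208113 [0.0322 0.0587]
R 28 -2.8974528 [ 0.0034 -0.0349]
[ 285  145   77   66 2886]
```

View pics/t18z.png

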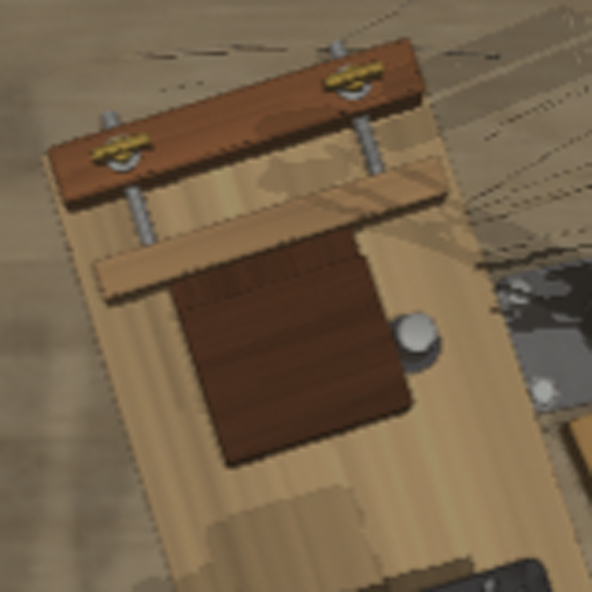

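```bash
python3 - <<'E'
from h import *
d=load('t18'); im=cv2.cvtColor(d['image'],cv2.COLOR_RGB2BGR)
g=cv2.resize(cv2.cvtColor(im,cv2.COLOR_BGR2GRAY)[85:245,250:410],None,fx=4,fy=4,interpolation=cv2.INTER_CUBIC).astype(float)
def edge(u0,u1,v_of,z,h=4,sgn=1):
    P=[]
    for u in np.linspace(u0,u1,40):
        v0=v_of(u); vs=np.arange(v0-h,v0+h,.25)
        vals=cv2.remap(im[...,1].astype(np.float32),np.full((len(vs),1),u,np.float32),vs[:,None].astype(np.float32),cv2.INTER_LINEAR).ravel()
        gr=np.gradient(vals)*sgn; v=vs[np.argmax(gr)]; P.append(tob(onplane(d,u,v,z)))
    P=np.array(P); vx,vy,x,y=cv2.fitLine(P.astype(np.float32),cv2.DIST_HUBER,0,.001,.001).ravel()
    a=np.degrees(np.arctan2(vy,vx))%180-90; print(P.mean(0).round(4),'ang',round(a,2),'sd',np.abs((P-[x,y])@[-vy,vx]).mean())
c=lambda u,v:(250+u/3.7,85+v/3.7)
(u1,v1),(u2,v2)=c(240,464),c(400,412)
edge(u1,u2,lambda u:v1+(v2-v1)*(u-u1)/(u2-u1),.012)
(u1,v1),(u2,v2)=c(120,298),c(180,279)
edge(u1,u2,lambda u:v1+(v2-v1)*(u-u1)/(u2-u1),.04,3,-1)
(u1,v1),(u2,v2)=c(185,275),c(350,227)
edge(u1,u2,lambda u:v1+(v2-v1)*(u-u1)/(u2-u1),.04,3,-1)
E
```

```text
[-0.0137  0.0077] ang 0.47 sd 0.000454987546254355
[0.0822 0.0664] ang 0.43 sd 0.0004539921927604612
[0.0828 0.0058] ang 0.44 sd 0.0005022636062219059
```

```bash
python3 - <<'E'
from h import *
a=load('top0')['image'].astype(int); b=load('t18')['image'].astype(int)
m=np.abs(a-b).max(2)
print('walnut diff',m[262:306,252:300].mean(),'oak diff',m[190:260,402:452].mean())
print(bot.close_job()); show()
E
```

```text
walnut diff 8.083333333333334 oak diff 9.675142857142857
the job is handed in; nothing more can be done
None
the job is handed in; nothing more can be done
```

I pushed the blank against the post and turned it a quarter turn clockwise, then slid it home against the fence bar, withdrew the arm and handed the job in at about 20 s. There was no verdict to read.

- **Quarter turn:** midway, the blank measured about -43° with 8–9 N of side force on the tool, so it was bearing on the post. It jammed three times during the turning and sliding because the finger gripped its face. Each time I backed off or moved the tool sideways to free it. The wrist force peaked at about 18 N, under the 25 N limit.
- **Pressing on the bar:** the blank stopped against the bar and I held it there for about 2 s at 12–14 N of push. Friction on the board is not known exactly, so the force on the bar itself is an estimate: about 7 N or more.
- **Final position:** a line fit in the last top view put the blank's near edge at 0.47° and the bar's face at 0.44°, so it is square to the bar. The two lie 96 mm apart, which is the blank's width, and the centre is about 8 mm from the fence's middle.
- **Disagreements:** two earlier rough edge readings differed by up to about 2.5° from square; I put that down to pixel noise and shading. The lamps also stood closer to the board than the task text says, so I kept clear of where the cameras showed them.
- **Offcuts:** I did not re-measure their positions. A comparison of the first and last top views showed only small brightness differences where each lies. My path never came near them.

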